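# Fit a castor wheel to its fork with the axle bolt

### The arm

A 6-joint arm with a two-finger parallel gripper is mounted at the origin on the work surface. World frame = base frame: x ahead of the robot, y to its left, z up, the work surface at z = 0. Lengths are in mm, angles in rad, forces in N, time in s.
With the tool pointing down it reaches from about 275 to 775 mm from the base axis. Payload 14.6 kg.
Tool frame: the origin (TCP) lies midway between the tips of the shut fingers; the grasp point (between the pads) lies 19 mm behind it; z points along the fingers, y is the direction in which the jaws open and shut (so a half turn about z gives the same grasp; the last joint's range is limited). The gripper opens to 85 mm and grips with 20 to 120 N. Pads are 22 mm wide; open, the fingers measure 114 mm over their backs; the gripper's body (76 mm by 85 mm) begins 54 mm behind the grasp point. The pads swing forward as they close: fully open they stand 13 mm farther back than shut.
Start: joints at [-1.3, 0.263, -0.048, 1.259, 0, 1.415], TCP at [216.845, -478.128, 205.078] pointing down, gripper open.
Joint ranges: [-2.65, 2.65], [-0.89, 1.7], [-1.18, 1.37], [-2.13, 2.11], [-1.35, 1.29], [-3.14, 3.14]. Speed limits (rad/s): [1.89, 1.89, 2.57, 2.79, 3.14, 3.14].

### API

Orientations are given as a 3x3 rotation matrix whose columns are the frame's x, y, z axes.
In Python, from cell import * gives the robot as it stands.
- The arm moves only by the shell command python3 -m handwheel 'ROWS' [OPENING]. ROWS is text: rows parted by semicolons, each of 4 numbers parted by spaces: the shift along the tool's x, y, z in cm, then the turn about the tool's z in rad. In form: dx dy dz roll; .... A call has 1 to 12 rows; each row is the pose to reach, as a shift and turn from the pose commanded when the call began, along the tool's axes at that moment; what a row does not reach only later rows make up. A row lasts 1/8 s, in which the tool goes at most 62.5 mm and 10.7 degrees, less where a joint would pass 70% of its speed; a pose out of reach is approached as far as the arm can. A call with a gripper value outside its range is refused whole. OPENING is the opening, from 0 (shut) to 1 (fully open), set as the call begins (- or left out, the last holds). The fingers move at their own pace and stop on an object; the grip force is fixed at half the most. Time passes only in rows, so rows that repeat a pose let the fingers close. It gives the time, the measured TCP pose, the force and the opening at its end, in the units of the state.
- observe(): the state, without advancing time (a new reading comes with each control period).
- camera(name): name is "scene" or "top"; returns a dict with "color" (480x640x3 uint8, red, green, blue), "camera_matrix" (3x3 intrinsics, pixels), "eye" and "attitude" of the camera in the world. Camera axes: x right, y up, looking along -z (the intrinsics and any distortion apply to the point x, -y, -z); pixel columns grow to the right and rows downward; lengths in mm; the calibration is good to about 2 mm. A picture is of the moment at which its call begins. There is no depth.
- sign_off(): hands the job in, once; it reports no verdict.
The state is a dict: "t": time; "qpos": joint angles; "qvel": joint speeds; "effort": joint torques, N m; "position": TCP position; "orientation": TCP orientation; "force": force on the tool from outside, world axes, zero at the start; "wrist_torque": the same for the moment, N m; "gripper_width": finger opening in mm.
Only numpy, scipy, OpenCV 4.12 (cv2) and the standard library are available. Lean on these libraries where they do the work, as an engineer would, in place of code of your own. Each camera call takes 0.05 s, during which the arm holds its last target. There are 200 camera calls.

### The job

Fit the wheel to the castor fork held in the vice: slide the wheel in between the two fork legs, then thread the axle bolt down through the upper leg, the wheel's hub and the lower leg, and press it past the spring clip until its head sits flush on the upper leg. The lower leg has had a knock, so its hole is a few millimetres out of line to one side or the other: feel for it by leaning the bolt, and do not force it. Leave the other tools and the tin where they are.

Things in the scene. Friction and masses are not known exactly. Their poses are not given: they have to be found in the camera images.
- vice: blue bench vice, bolted down, jaw tops 112 mm above the bench, gripping a bare steel castor fork by its upright mounting plate (96 mm wide, top at 178 mm). Origin: on the bench straight below the fork's axle holes; z up along the axle line. The fork reaches out of the jaws to -y, so it is open to -y and to both x sides; its crown is at y = +49 mm. Casting, screw and tommy bar lie below 80 mm.
- axle_top (a point): centre of the 13 mm axle hole in the top face of the upper fork leg, 163 mm above the bench; axes of the vice. The leg is a flat level bar, 5 mm thick (158 to 163 mm), 36 mm wide in x (50 mm where y is over 37 mm), ending 16 mm past the hole at -y.
- fork_mid (a point): point straight below axle_top, midway between the legs (40 mm clear), 138 mm above the bench; axes of the vice. The lower leg (113 to 118 mm, same outline, same 13 mm hole) has been knocked sideways: it and its hole are out of line with the upper hole by anything up to 4 mm along +x or -x, not given here: lean the bolt about the upper hole until the nose finds it.
- wheel: castor wheel lying flat on the bench, axis upright: black tyre on a white core, 65 mm diameter, tyre 30 mm wide, with a steel hub tube 28 mm diameter and 36 mm long standing out 3 mm on each side, plain worn bore 15 mm right through. About 0.18 kg. Origin: centre of the lower hub face; z along the bore. Both sides are alike.
- wheel_center (a point): centre of the wheel, 18 mm above its origin.
- clip (a point): point straight below axle_top, 6.5 mm under the lower leg, at the height of a dark spring clip fixed under that leg (so it is out of line with it). Its two nubs narrow the way to 9 mm, from 2.5 to 10.5 mm below the leg: the nose stops on them some 11 mm short of home, takes a push of about 12 N (up to 20 N) on the head to go on, and is then held by friction.
- bolt: brass-coloured axle bolt standing nose down in the slanted rack, its head leaning towards the rack's -x by 20 degrees and some 3 more from play in the hole: shank 12 mm diameter and 65 mm long, nose edge chamfered to 10.4 mm over 1.2 mm, cylindrical head 20 mm diameter and 12 mm high. About 0.09 kg. Origin: centre of the nose end; z along the shank to the head.
- bolt_seat (a point): centre of the underside of the bolt's head, 65 mm above the bolt's origin.
- rack: wooden rack fixed on the bench: a block 60 x 230 x 45 mm on a base board, leaning 20 degrees so that its top face looks up and towards its -x. Three blind holes 14 mm wide, 35 mm deep, square to that face, in a row along y, 70 mm apart, the middle one at y = 0; a hole's floor is at x = -3.4 mm, z = 32 mm. The bolt stands in any one of them, punch and screwdriver in the others. Origin: centre of its underside.
- punch: dark steel drift punch, 15 mm diameter, 90 mm long, standing in the rack, top about 117 mm above the bench. Leave it there. Origin: its lower end.
- screwdriver: stubby screwdriver with a red handle 26 mm in diameter, 85 mm long, standing in the rack, top about 112 mm above the bench. Leave it there. Origin: its lower end.
- grease_tin: closed tin with a yellow label, 68 mm diameter, 60 mm high, on the bench. Leave it there. Origin: centre of its underside.
- spanner: steel spanner lying flat on the bench, 180 mm long, about 38 mm wide, 8 mm thick. Leave it there. Origin: its middle, underside; x along it.
Not all that is in view belongs to the job. Several things have the shape of the bolt; the one meant has the colours described above. What is shaped like the wheel but blue is not meant.

How it is judged (in metres and radians):
On the way, in this order (a step that is already met when the one before it is completed fails the run):
1. the wheel lies between the fork legs, its bore within 8 mm of the axle line (horizontal distance between wheel_center and fork_mid below 0.008 m and z of wheel_center in the frame of fork_mid between -0.004 and 0.004 m), for 0.2 s.
2. the bolt has passed the upper leg and reaches at least 18 mm into the wheel's hub (horizontal distance between bolt and axle_top below 0.006 m and horizontal distance between wheel_center and fork_mid below 0.006 m and z of bolt in the frame of fork_mid below 0 m), for 0.1 s.
At the end, for the whole second after the job is handed in: The bolt's head sits on the upper leg (centre under 2.5 mm above it, within 3 mm of the hole's centre), the bolt leaning less than 8 degrees; the wheel is on it between the legs, within 6 mm of the point below the upper hole and 4 mm of mid-height; both released and at rest (z of bolt_seat in the frame of axle_top between -0.003 and 0.0025 m and horizontal distance between bolt_seat and axle_top below 0.003 m and angle between the z axis of bolt and the z axis of axle_top, either way round below 0.14 rad and horizontal distance between wheel_center and fork_mid below 0.006 m and z of wheel_center in the frame of fork_mid between -0.004 and 0.004 m and linear speed of each of bolt, wheel below 0.02 m/s); the robot touches nothing.
It fails at once if the bolt is forced against the wheel (more than 60 N) (contact force between bolt and wheel above 60 N).
It fails at once if the bolt is forced against the fork (more than 60 N) (contact force between bolt and vice above 60 N).
It fails at once if the punch, the screwdriver, the tin or the spanner is displaced by more than 20 mm (distance of any of punch, screwdriver, grease_tin, spanner from where it was at the start of the episode above 0.02 m).
It also fails if it takes over 67 s, if anything falls off the work surface, if the arm or the gripper's body presses on something with over 40 N, if the wrist force passes 120 N, or if a joint passes its speed limit or range.

## Working session

There is one attempt and no reset: what is moved stays moved. The work goes in short steps, Python scripts to look and compute and a shell command to move; the robot and the scene stay as the last step left them, time stands still between calls to the robot, and variables do not carry over. Pictures are saved under pics/ and viewed, about 8 in all and at most 12, crops included, and the job is handed in when it is done.

```bash
mkdir -p pics; ls; python3 - <<'E'
from cell import *
import cv2,numpy as np
for n in("scene","top"):
    c=camera(n);cv2.imwrite(f"pics/{n}0.png",c["color"][:,:,::-1]);print(n,c["camera_matrix"],c["eye"],c["attitude"],[k for k in c])
s=observe();print(s["t"],s["position"],s["orientation"],s["force"],s["gripper_width"])
E
```

```text
pics
scene [[560.17095406   0.         323.34651037]
 [  0.         560.17095406 243.96965949]
 [  0.           0.           1.        ]] [1182.12044687 -128.20984116  758.03864555] [[ 0.01923957 -0.69385719  0.71985557]
 [ 0.99979037  0.01839519 -0.00899056]
 [-0.00700372  0.71987764  0.69406565]] ['color', 'camera_matrix', 'eye', 'attitude']
top [[445.69029654   0.         319.46919268]
 [  0.         445.69029654 242.89415348]
 [  0.           0.           1.        ]] [ 439.70894117 -117.82259066  873.42291407] [[-0.02443193  0.99080884 -0.13304481]
 [-0.99913505 -0.02868033 -0.0301096 ]
 [-0.03364863  0.1321941   0.99065256]] ['color', 'camera_matrix', 'eye', 'attitude']
0.1 [ 216.7903532  -477.8412198   204.65208938] [[ 9.10679606e-01  4.13113302e-01 -2.33264207e-04]
 [ 4.13113322e-01 -9.10679095e-01  9.84002413e-04]
 [ 1.94075649e-04 -9.92475481e-04 -9.99999489e-01]] [ 0.58693201  1.11336704 -0.43531959] 85.70354379294422
```

View pics/scene0.png

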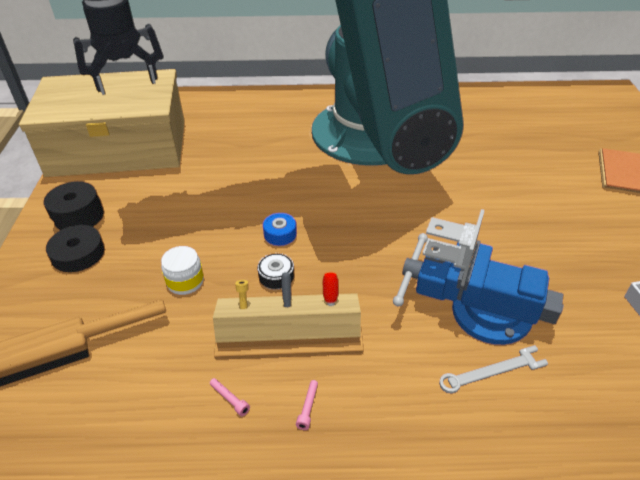

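View pics/top0.png

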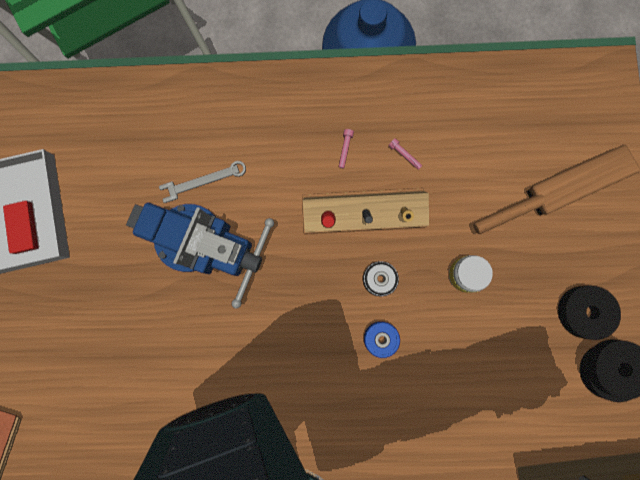

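Bolt-shaped candidates are brass in the rack at scene (242,293) / top (406,214), and two pink ones at top (345,148) and (405,153). Brass fits the description. Wheel candidates are the black/white one at top (380,279) and the blue one at (382,340). Black/white fits. I'll confirm both in an enlarged composite.

```bash
cat > h.py <<'E'
from cell import *
import cv2,numpy as np
def ray(c,u,v):
    K=c["camera_matrix"];d=np.array([(u-K[0,2])/K[0,0],-(v-K[1,2])/K[1,1],-1.]);return np.array(c["eye"]),np.array(c["attitude"])@d
def onz(c,u,v,z):
    e,d=ray(c,u,v);return e+d*(z-e[2])/d[2]
def proj(c,P):
    p=np.array(c["attitude"]).T@(np.array(P)-c["eye"]);K=c["camera_matrix"];return np.array([K[0,2]-K[0,0]*p[0]/p[2],K[1,2]+K[1,1]*p[1]/p[2]])
def tri(*rs):
    A=np.zeros((3,3));b=np.zeros(3)
    for e,d in rs:
        d=d/np.linalg.norm(d);M=np.eye(3)-np.outer(d,d);A+=M;b+=M@e
    return np.linalg.solve(A,b)
def crop(img,x,y,w,h,s): return cv2.resize(img[y:y+h,x:x+w],None,fx=s,fy=s,interpolation=cv2.INTER_CUBIC)
E
python3 - <<'E'
from h import *
t=cv2.imread("pics/top0.png");s=cv2.imread("pics/scene0.png")
a=crop(t,180,200,80,60,5);b=crop(t,360,190,80,120,5)
c=crop(s,400,205,80,60,5);
L=np.vstack([a,c]);d=np.vstack([b[:300],crop(s,220,250,80,60,5)])
cv2.imwrite("pics/crops.png",np.hstack([L,d]))
E
```

```text
(no output)
```

View pics/crops.png

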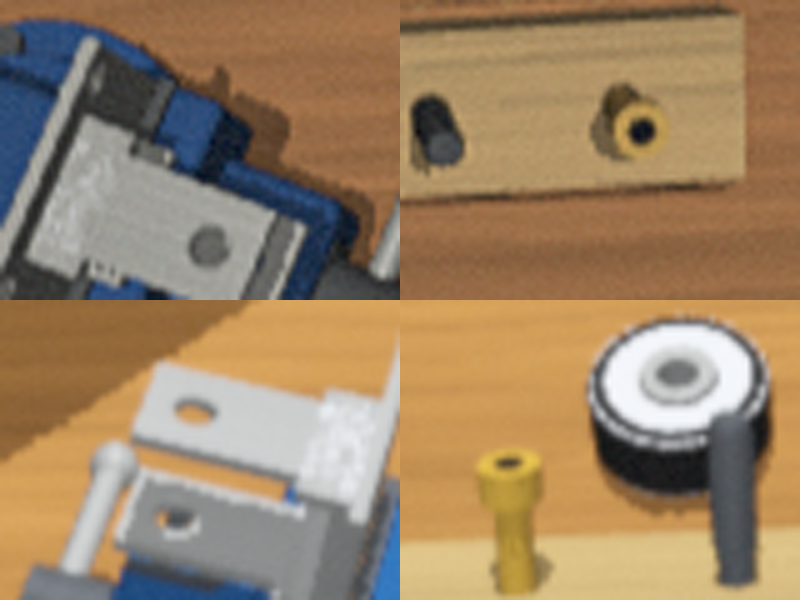

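The composite shows the following:
- **Bolt:** brass, leaning towards image-down (the robot side); head top at top ≈(407.6,215.6).
- **Wheel:** black/white, at top (380,279).
- **Upper leg hole:** top ≈(221.6,248.8), scene ≈(438.6,226.6).
- **Lower leg hole:** visible in scene at ≈(435,248).

Next I'll refine these and cast rays.

```bash
python3 - <<'E'
from h import *
C={n:camera(n) for n in("scene","top")}
def hsv(n):return cv2.cvtColor(C[n]["color"],cv2.COLOR_RGB2HSV)
def blobs(m,off,amin=8):
    n,l,st,ce=cv2.connectedComponentsWithStats(m.astype(np.uint8));return [(st[i,4],ce[i]+off,st[i,:4].tolist()) for i in range(1,n) if st[i,4]>=amin]
def win(n,x,y,w,h):return hsv(n)[y:y+h,x:x+w].astype(int),np.array([x,y])
for n,w in(("top",(213,240,18,18)),("scene",(428,219,22,14)),("scene",(424,242,22,14))):
    h,o=win(n,*w);g=h[:,:,2];print(n,"hole",g.min(),g.max());hi=np.percentile(g,80);W=np.clip(hi-15-g,0,60)
    yy,xx=np.mgrid[:g.shape[0],:g.shape[1]]
    print(blobs(g<(g.min()+hi)/2,o), (W*xx).sum()/W.sum()+o[0],(W*yy).sum()/W.sum()+o[1])
for n,w in(("top",(355,255,50,50)),("scene",(250,245,50,50))):
    h,o=win(n,*w);print(n,"wheel",blobs((h[:,:,2]>200)&(h[:,:,1]<50),o,30))
    m=((h[:,:,2]>200)&(h[:,:,1]<50)).astype(np.uint8);cs=cv2.findContours(m,cv2.RETR_EXTERNAL,cv2.CHAIN_APPROX_NONE)[0];e=cv2.fitEllipse(cv2.convexHull(max(cs,key=len)));print(np.array(e[0])+o,e[1:])
for n,w in(("top",(395,200,30,30)),("scene",(232,275,24,30))):
    h,o=win(n,*w);print(n,"brass",blobs((h[:,:,1]>150)&(h[:,:,0]>17)&(h[:,:,0]<32),o))
# block edges / leg edges
for n,w in(("top",(300,180,135,65)),):
    h,o=win(n,*w);m=((h[:,:,0]>14)&(h[:,:,2]>140)&(h[:,:,1]<150)).astype(np.uint8);m=cv2.morphologyEx(m,cv2.MORPH_OPEN,np.ones((3,3)))
    c=max(cv2.findContours(m,cv2.RETR_EXTERNAL,cv2.CHAIN_APPROX_NONE)[0],key=cv2.contourArea);r=cv2.minAreaRect(c);print("rack",cv2.contourArea(c),cv2.boxPoints(r)+o)
T,S=C["top"],C["scene"]
print("hole up top/scene",onz(T,221.6,248.8,163),onz(S,438.6,226.6,163),tri(ray(T,221.6,248.8),ray(S,438.6,226.6)))
print("low",onz(S,435.2,248.4,118))
# leg edges in top crop (upper leg): long edge pts and end edge
q=lambda x,y:((x+.5)/5-.5+180,(y+.5)/5-.5+200)
for p in((170,155),(303,222),(60,262),(88,118),(30,255)):print(p,onz(T,*q(*p),163))
E
```

```text
top hole 72 174
[(np.int32(49), array([221.24489796, 248.91836735]), [5, 5, 8, 8])] 222.16613007083066 249.59079201545396
scene hole 125 217
[(np.int32(16), array([439.    , 225.8125]), [7, 6, 8, 4])] 438.48074921956294 226.13111342351718
scene hole 87 211
[(np.int32(26), array([435.03846154, 247.65384615]), [7, 4, 8, 5]), (np.int32(14), array([427.92857143, 254.64285714]), [0, 12, 10, 2])] 434.78848967647536 249.23788814826858
top wheel []Traceback (most recent call last):
  File "<stdin>", line 13, in <module>
ValueError: max() iterable argument is empty
```

```bash
python3 - <<'E'
from h import *
C={n:camera(n) for n in("scene","top")}
T,S=C["top"],C["scene"]
def hsv(n):return cv2.cvtColor(C[n]["color"],cv2.COLOR_RGB2HSV)
def win(n,x,y,w,h):return hsv(n)[y:y+h,x:x+w].astype(int),np.array([x,y])
for n,w in(("top",(355,255,50,50)),("scene",(250,245,50,50))):
    h,o=win(n,*w);m=((h[:,:,2]>130)&(h[:,:,1]<60)).astype(np.uint8);cs=cv2.findContours(m,cv2.RETR_EXTERNAL,cv2.CHAIN_APPROX_NONE)[0];c=max(cs,key=cv2.contourArea)
    e=cv2.fitEllipse(cv2.convexHull(c));u=np.array(e[0])+o;print(n,"core",u,e[1],onz(C[n],*u,33))
    m=((h[:,:,1]<60)|(h[:,:,2]<45)).astype(np.uint8);c=max(cv2.findContours(m,cv2.RETR_EXTERNAL,cv2.CHAIN_APPROX_NONE)[0],key=cv2.contourArea);e=cv2.fitEllipse(c);print("  whole",np.array(e[0])+o,e[1])
B=[]
for n,w in(("top",(395,200,30,30)),("scene",(232,275,24,30))):
    h,o=win(n,*w);m=((h[:,:,1]>150)&(h[:,:,0]>17)&(h[:,:,0]<32)&(h[:,:,2]>120)).astype(np.uint8);k,l,st,ce=cv2.connectedComponentsWithStats(m);print(n,"brass",[(st[i].tolist(),ce[i]+o) for i in range(1,k) if st[i,4]>10])
h,o=win("top",300,180,135,65);m=((h[:,:,2]>150)).astype(np.uint8);m=cv2.morphologyEx(m,cv2.MORPH_OPEN,np.ones((3,3)))
c=max(cv2.findContours(m,cv2.RETR_EXTERNAL,cv2.CHAIN_APPROX_NONE)[0],key=cv2.contourArea);b=cv2.boxPoints(cv2.minAreaRect(c))+o;print("rack",cv2.contourArea(c),b,[onz(T,*p,60)[:2].round(0) for p in b])
print("hole up top/scene",onz(T,221.4,248.9,163),onz(S,438.8,226.1,163),tri(ray(T,221.4,248.9),ray(S,438.8,226.1)))
print("low",onz(S,435.0,247.9,118))
q=lambda x,y:((x+.5)/5-.5+180,(y+.5)/5-.5+200)
for p in((170,155),(303,222),(60,262),(88,118),(30,255)):print(p,onz(T,*q(*p),163).round(1))
# head top: dark socket centre in both
print("head tri",tri(ray(T,407.6,215.6),ray(S,241.4,282)))
E
```

```text
top core [380.80847359 278.26560974] (27.700376510620117, 28.347475051879883) [ 482.36488013 -205.66291248   33.        ]
  whole [380.38921738 278.42501831] (33.83381652832031, 34.558597564697266)
scene core [274.1920166 266.0556488] (25.28396987915039, 33.6276741027832) [ 484.85144915 -208.02806125   33.        ]
  whole [276.57455254 272.33559227] (34.30958938598633, 41.407405853271484)
top brass []
scene brass [([2, 4, 15, 26, 251], array([241.77689243, 289.90836653]))]
rack 3944.5 [[302.08876014 199.82598686]
 [433.17973328 192.44057274]
 [435.00927734 224.91496277]
 [303.91830444 232.30037689]] [array([631., -63.]), array([ 637., -306.]), array([ 576., -306.]), array([570., -65.])]
hole up top/scene [529.91134381  62.73087754 163.        ] [529.14815164  62.57754289 163.        ] [529.82288113  62.47276491 163.63410149]
low [532.36044146  61.96192399 118.        ]
(170, 155) [560.3  75.7 163. ]
(303, 222) [537.   32.1 163. ]
(60, 262) [526.2 111.4 163. ]
(88, 118) [573.4 102.8 163. ]
(30, 255) [528.8 121.2 163. ]
head tri [ 586.6484367  -249.8770157   104.01517578]
```

Checks on the measurements:
- The two views agree on the upper hole to about 1 mm, and its triangulated z is 163.6, as it should be.
- The head top triangulates to z = 104 against about 103 expected.
- The lower hole looks about 3 mm towards vice +x.

Next are the vice yaw and the first move.

```bash
cat >> h.py <<'E'
def go(P,ang=None,base=None):
    "shift (cm, tool axes) and roll to reach TCP P with tool y at world angle ang"
    s=observe();R=np.array(s["orientation"]);p=np.array(s["position"]) if base is None else np.array(base)
    a=np.arctan2(R[1,1],R[0,1]);d=R.T@(np.array(P)-p)/10
    r=0 if ang is None else -((ang-a+np.pi)%(2*np.pi)-np.pi)
    print("t%.2f"%s["t"],"pos",p.round(1),"yang %.3f"%a,"-> row",d.round(2),"roll %.3f"%r,"F",np.array(s["force"]).round(1),"w %.1f"%s["gripper_width"])
E
python3 - <<'E'
from h import *
T=camera("top")
g=cv2.cvtColor(T["color"],cv2.COLOR_RGB2GRAY)[200:265,175:245]
L=cv2.createLineSegmentDetector().detect(cv2.resize(g,None,fx=3,fy=3,interpolation=cv2.INTER_CUBIC))[0][:,0]
for l in L:
    a,b=[(p+.5)/3-.5+[175,200] for p in(l[:2],l[2:])]
    if np.hypot(*(a-b))>9:
        A,B=onz(T,*a,163),onz(T,*b,163);print(a.round(1),b.round(1),"ang %.1f len %.1f"%(np.degrees(np.arctan2(*(B-A)[[1,0]])),np.hypot(*(B-A)[:2])))
go([483,-206,80],-0.44);go([483,-206,-3],-0.44)
E
```

```text
[196.5 222.3] [184.1 251.3] ang 157.4 len 51.2
[233.1 264.2] [240.8 245.4] ang -22.5 len 32.6
[175.2 264. ] [199.5 207.6] ang -22.8 len 99.5
[192.1 216.5] [174.7 257.5] ang 157.5 len 72.2
[225.8 262.9] [234.3 242.7] ang -22.8 len 35.2
[234.6 241.8] [207.5 231.4] ang 67.5 len 48.1
[196.2 207. ] [191.9 217.6] ang 158.5 len 18.8
[205.9 226.2] [197.2 222.7] ang 66.4 len 15.7
[211.6 257.3] [225.2 262.8] ang -113.1 len 24.1
[184.7 251.4] [194.6 255.4] ang -113.4 len 17.7
[207.8 207.9] [216.5 215.4] ang -131.8 len 19.5
[210.1 225.2] [214.2 216. ] ang -23.8 len 16.5
[222.6 219.2] [230.2 225.4] ang -130.5 len 16.4
[174.6 206.1] [185.  202.9] ang -74.5 len 17.9
[219.3 232.6] [223.9 221.7] ang -22.6 len 19.3
[184.9 203. ] [195.8 203.7] ang -95.5 len 18.2
t0.35 pos [ 216.8 -478.1  205. ] yang -1.145 -> row [ 35.48 -13.78  12.5 ] roll -0.705 F [-0.4  0.4  0.4] w 85.8
t0.35 pos [ 216.8 -478.1  205. ] yang -1.145 -> row [ 35.48 -13.78  20.8 ] roll -0.705 F [-0.4  0.4  0.4] w 85.8
```

```bash
python3 -m handwheel '9 -3.5 4 -0.19;18 -7 8 -0.38;27 -10.5 11 -0.57;35.48 -13.78 13 -0.751;35.48 -13.78 13 -0.751;35.48 -13.78 13 -0.751;35.48 -13.78 13 -0.751;35.48 -13.78 13 -0.751' 1; python3 - <<'E'
from h import *
for n in("top","scene"):
    c=camera(n);cv2.imwrite(f"pics/{n}1.png",c["color"][:,:,::-1])
go([483,-206,-1],-0.394)
t=cv2.imread("pics/top1.png");s=cv2.imread("pics/scene1.png")
cv2.imwrite("pics/c1.png",np.hstack([crop(t,330,220,100,120,4),crop(s,225,190,100,120,4)]))
E
```

```text
t: 1.35
position: [483.7, -204.6, 74.4]
orientation: [[0.381, 0.924, -0.001], [0.924, -0.381, 0.001], [0.0, -0.001, -1.0]]
force: [-0.2, 0.0, -0.5]
gripper_width: 85.5
t1.45 pos [ 482.9 -206.3   75.1] yang -0.394 -> row [0.03 0.   7.61] roll 0.000 F [ 0.3 -1.3 -0.1] w 85.2
```

View pics/c1.png

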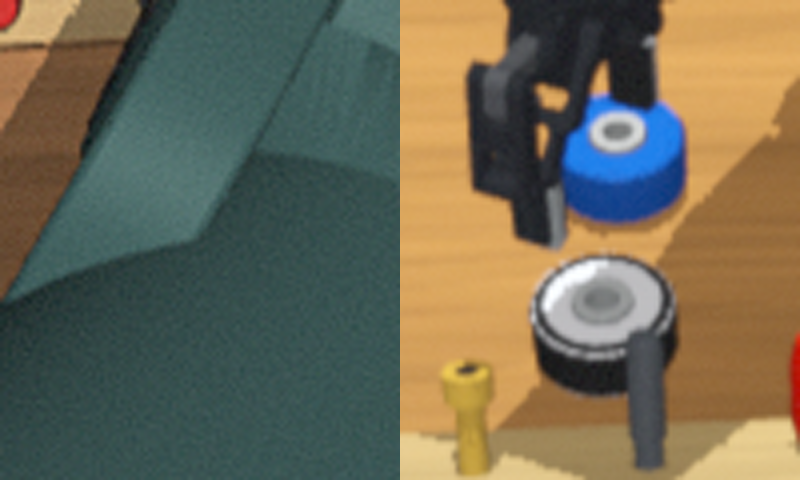

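The scene view shows the open gripper above and in line with the black/white wheel. The arm hides it from the top camera. I'll go down and grip.

```bash
python3 -m handwheel '0 0 4 0;0 0 7.5 0;0 0 7.5 0;0 0 7.5 0' 1; python3 -m handwheel '0 0 0 0;0 0 0 0;0 0 0 0;0 0 0 0;0 0 0 0;0 0 0 0' 0.5;  python3 -m handwheel '0 0 -6 0;0 0 -12 0;0 0 -18 0;0 0 -18 0;0 0 -18 0' ; python3 - <<'E'
from h import *
c=camera("scene");cv2.imwrite("pics/s2.png",c["color"][:,:,::-1]);t=camera("top");cv2.imwrite("pics/t2.png",t["color"][:,:,::-1])
s=observe();p=np.array(s["position"]);print(proj(c,p),proj(t,p))
a,b=proj(c,p).astype(int)
cv2.imwrite("pics/c2.png",crop(cv2.imread("pics/s2.png"),a-60,b-50,110,90,6))
y=np.array([np.sin(.394),np.cos(.394),0]);H=np.array([529.6,62.6,0])
go(H-120*y+[0,0,185]);go(H-120*y+[0,0,120]);go(H+[0,0,120])
E
```

```text
t: 1.95
position: [483.4, -207.1, 1.5]
orientation: [[0.385, 0.923, 0.001], [0.923, -0.385, -0.001], [-0.0, 0.001, -1.0]]
force: [0.1, -0.3, 0.6]
gripper_width: 84.7
t: 2.7
position: [485.1, -207.6, 4.5]
orientation: [[0.384, 0.923, 0.005], [0.923, -0.384, -0.004], [-0.002, 0.007, -1.0]]
force: [-12.3, 5.1, 63.4]
gripper_width: 43.4
t: 3.32
position: [483.0, -206.0, 180.2]
orientation: [[0.384, 0.923, 0.0], [0.923, -0.384, -0.0], [-0.0, 0.0, -1.0]]
force: [0.2, 0.2, -0.1]
gripper_width: 43.0
[269.52360257 202.29273347] [390.54447247 273.13807633]
t3.42 pos [ 482.5 -205.7  179.2] yang -0.394 -> row [14.59 -5.95 -0.57] roll 0.000 F [-0.2  0.1 -0.6] w 42.8
t3.42 pos [ 482.5 -205.7  179.2] yang -0.394 -> row [14.59 -5.94  5.93] roll 0.000 F [-0.2  0.1 -0.6] w 42.8
t3.42 pos [ 482.5 -205.7  179.2] yang -0.394 -> row [26.59 -5.94  5.93] roll 0.000 F [-0.2  0.1 -0.6] w 42.8
```

View pics/c2.png

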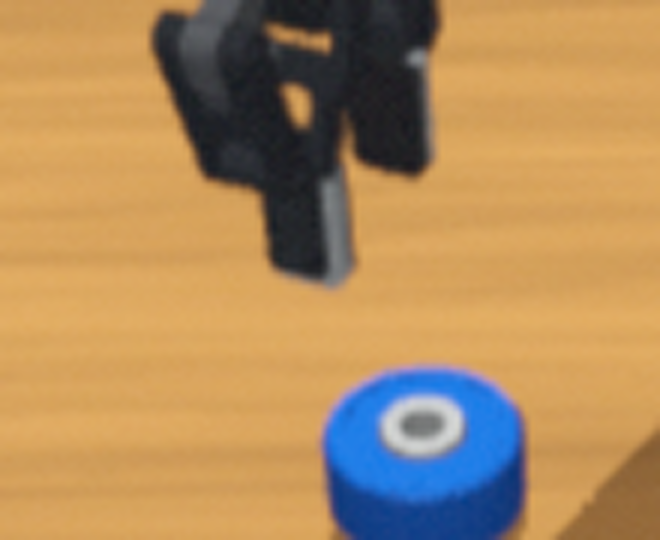

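View pics/s2.png

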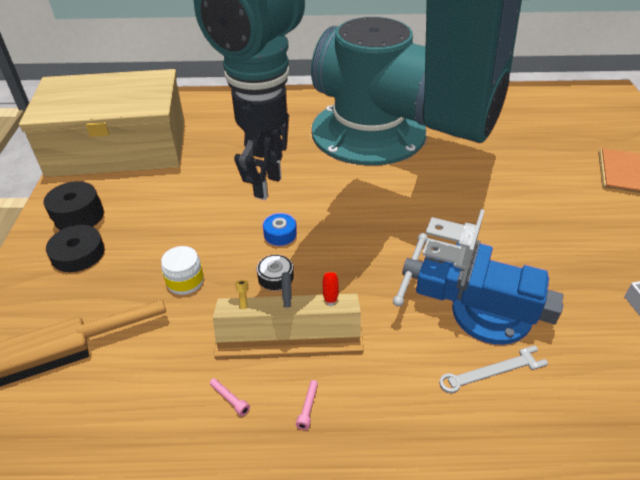

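The wheel was not gripped. It still stands in place, and the fingers closed on its top with 63 N up. I'll work out from the pictures how far the tips really stand behind the TCP.

```bash
python3 - <<'E'
from h import *
c=camera("scene")
def zfor(P,v):
    from scipy.optimize import brentq
    return brentq(lambda s:proj(c,[P[0],P[1],P[2]+s])[1]-v,-60,90)
print("open setback",zfor([482.9,-206.3,75.1],233.),proj(c,[482.9,-206.3,75.1]))
s2=(202.3-50)+220/6;print("43mm setback",zfor([482.5,-205.7,179.2],s2))
# wheel again
h=cv2.cvtColor(c["color"],cv2.COLOR_RGB2HSV)[245:295,250:300].astype(int)
m=((h[:,:,2]>130)&(h[:,:,1]<60)).astype(np.uint8);e=cv2.fitEllipse(cv2.convexHull(max(cv2.findContours(m,0,1)[0],key=cv2.contourArea)));u=np.array(e[0])+[250,245];print(u,e[1],onz(c,*u,33))
E
python3 -m handwheel '0 0 0 0;0 0 0 0;0 0 0 0;0 0 0 0' 0
python3 - <<'E'
from h import *
c=camera("scene");cv2.imwrite("pics/s3.png",c["color"][:,:,::-1]);s=observe();a,b=proj(c,s["position"]);print(a,b,s["position"],s["gripper_width"])
a,b=int(a),int(b);im=c["color"][:,:,::-1].copy();g=im[b-45:b+25,a-45:a+45]
cv2.imwrite("pics/c3.png",cv2.resize(g,None,fx=6,fy=6,interpolation=cv2.INTER_CUBIC))
E
```

```text
open setback 36.85888429410217 [273.59314369 248.50637405]
43mm setback 27.298645718704602
[273.85577583 265.8670826 ] (21.93022346496582, 30.08640480041504) [ 484.3669376  -208.65210059   33.        ]
t: 3.98
position: [483.0, -206.1, 180.0]
orientation: [[0.384, 0.923, -0.0], [0.923, -0.384, 0.0], [0.0, -0.0, -1.0]]
force: [0.0, -0.0, -0.3]
gripper_width: 0.2
269.2556190000366 202.08916863504612 [ 483.03881532 -206.08529162  180.06920361] -0.17243242393824418
```

View pics/c3.png

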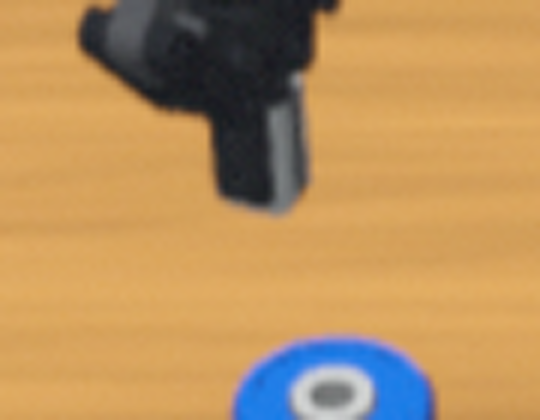

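The shut tips stand about 24 mm behind the reported TCP, and about 37 mm when open. This agrees with the contact on the wheel top, which gave 28.5 mm at 43 mm opening. So I'll go 28 mm lower.

```bash
python3 -m handwheel '0 0 0 0;0 0 6 0;0 0 12 0;0 0 15 0;0 0 18.5 0;0 0 20.8 0;0 0 20.8 0' 1; python3 -m handwheel '0 0 0 0;0 0 0 0;0 0 0 0;0 0 0 0;0 0 0 0' 0.6
```

```text
t: 4.9
position: [482.1, -205.5, -29.0]
orientation: [[0.384, 0.923, -0.002], [0.923, -0.384, 0.001], [0.0, -0.003, -1.0]]
force: [0.5, 0.4, 0.8]
gripper_width: 85.3
t: 5.52
position: [483.7, -206.5, -26.3]
orientation: [[0.384, 0.923, 0.002], [0.923, -0.384, -0.001], [-0.0, 0.002, -1.0]]
force: [-2.2, 1.4, 10.0]
gripper_width: 63.5
```

```bash
python3 -m handwheel '0 0 -6 0;0 0 -12.1 0;4 -2 -12.1 0;9 -4 -12.1 0;14.6 -6.0 -12.1 0;14.6 -6.0 -12.1 0;14.6 -6.0 -12.1 0;14.6 -6.0 -12.1 0';python3 - <<'E'
from h import *
c=camera("scene");t=camera("top")
for n,k in(("s",c),("t",t)):cv2.imwrite(f"pics/{n}4.png",k["color"][:,:,::-1])
s=observe();a,b=proj(c,np.array(s["position"])+[0,0,45]).astype(int);print(a,b,proj(t,np.array(s["position"])+[0,0,45]))
cv2.imwrite("pics/c4.png",crop(cv2.imread("pics/s4.png"),a-45,b-50,160,110,5))
y=np.array([np.sin(.394),np.cos(.394),0]);H=np.array([529.6,62.6,0])
go(H+[0,0,93],-.394)
E
```

```text
t: 6.52
position: [483.9, -49.3, 93.4]
orientation: [[0.385, 0.923, 0.0], [0.923, -0.385, -0.0], [-0.0, 0.001, -1.0]]
force: [0.0, -0.7, -2.1]
gripper_width: 63.5
365 220 [292.30446261 276.49778718]
t6.62 pos [483.8 -49.2  93.2] yang -0.396 -> row [12.09 -0.08  0.02] roll -0.002 F [-0.9  0.4 -2.7] w 63.2
```

View pics/c4.png

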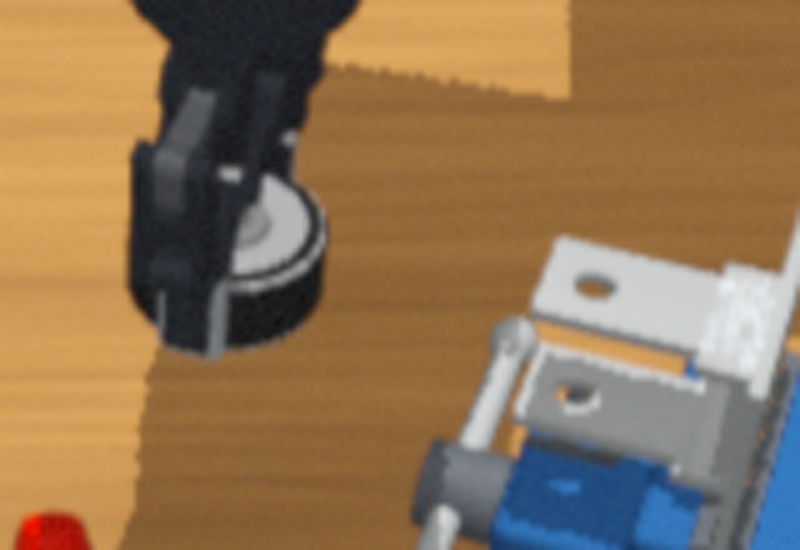

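The wheel is held level and clear of the fork. Before inserting, I'll check its centre along the slide direction from its right-hand silhouette.

```bash
python3 - <<'E'
from h import *
from scipy.optimize import brentq
c=camera("scene");g=cv2.cvtColor(c["color"],cv2.COLOR_RGB2GRAY).astype(float)
# silhouette right edge on tyre rows
for v in range(216,232,3):
    r=g[v,372:395];k=next(i for i in range(8,22) if r[i]<r[i+1] and abs(r[i+1:i+4].max()-0)>70 and r[i]<70);print(v,372+k,r[8:19].astype(int))
p=np.array([483.7,-49.0,138.3]);xh=np.array([.384,.923,0])
th=np.linspace(0,2*np.pi,200)
def ur(s,dz):return max(proj(c,p+s*xh+32.5*np.array([np.cos(a),np.sin(a),0])+[0,0,dz])[0] for a in th)
print([round(ur(s,dz),2) for s in(-2,0,2) for dz in(-15,15)])
print("bottom v",[round(max(proj(c,p+32.5*np.array([np.cos(a),np.sin(a),0])+[0,0,-15+dz])[1] for a in th),2) for dz in(-3,0,3)])
col=g[225:250,375];print("col375 from 225",col.astype(int)); print([round(v,2) for v in (max((proj(c,p+32.5*np.array([np.cos(a),np.sin(a),0])+[0,0,-15+dz])[1] for a in th if abs(proj(c,p+32.5*np.array([np.cos(a),np.sin(a),0])+[0,0,-15+dz])[0]-375)<.7),default=0) for dz in(-3,0,3))])
E
```

```text
216 382 [173 121  53  73 118  97 111 114 112 112 112]
219 381 [ 95  51  85 129 104  95 115 118 116 116 117]
222 383 [122 130  90  47  48  93 110 112 113 115 114]
225 382 [ 48  33  27  35  64 104 107 109 106 105 105]
228 381 [ 28  24  25  39  74 102 106 108 106 106 107]
231 381 [ 22  21  42  76 100 106 102 104 102 101 103]
[np.float64(383.22), np.float64(384.44), np.float64(384.36), np.float64(385.61), np.float64(385.5), np.float64(386.77)]
bottom v [np.float64(241.29), np.float64(239.97), np.float64(238.65)]
col375 from 225 [134 131  66  30  24  29  26  27  26  21  29  33  68 102 112 115 113 115
 112 111 113 117 116 116 116]
[np.float64(239.83), np.float64(238.51), np.float64(237.18)]
```

```bash
python3 -m handwheel '4.5 0 0 0;8.6 -0.05 0.03 0;8.6 -0.05 0.03 0;9.0 -0.05 0.03 0;9.4 -0.05 0.03 0;9.8 -0.05 0.03 0'; python3 -m handwheel '0 0 0 0;0 0 0 0';python3 - <<'E'
from h import *
go([529.6,62.6,92.7],-.394)
E
```

```text
t: 7.42
position: [520.9, 42.1, 92.8]
orientation: [[0.385, 0.923, 0.0], [0.923, -0.385, -0.0], [-0.0, 0.0, -1.0]]
force: [0.2, 0.4, -2.7]
gripper_width: 63.2
t: 7.68
position: [520.8, 42.3, 92.8]
orientation: [[0.384, 0.923, -0.0], [0.923, -0.384, -0.0], [-0.0, -0.0, -1.0]]
force: [0.0, 0.1, -2.8]
gripper_width: 63.2
t7.67 pos [520.8  42.3  92.8] yang -0.394 -> row [2.21 0.03 0.01] roll -0.000 F [ 0.   0.1 -2.8] w 63.2
```

```bash
python3 -m handwheel '0.8 0 0 0;1.5 0.02 0 0;2.25 0.03 0 0;2.25 0.03 0 0;2.25 0.03 0 0'; python3 - <<'E'
from h import *
c=camera("scene");t=camera("top")
for n,k in(("s",c),("t",t)):cv2.imwrite(f"pics/{n}5.png",k["color"][:,:,::-1])
go([529.6,62.6,92.7],-.394)
cv2.imwrite("pics/c5.png",np.hstack([crop(cv2.imread("pics/s5.png"),390,190,80,90,5),crop(cv2.imread("pics/t5.png"),180,200,80,90,5)]))
E
```

```text
t: 8.3
position: [529.7, 63.1, 92.7]
orientation: [[0.384, 0.923, -0.0], [0.923, -0.384, -0.0], [-0.0, -0.0, -1.0]]
force: [0.3, -0.1, -1.9]
gripper_width: 63.2
t8.40 pos [529.7  63.   92.8] yang -0.394 -> row [-0.04  0.01  0.01] roll -0.000 F [ 0.6  0.7 -2.8] w 63.1
```

View pics/c5.png

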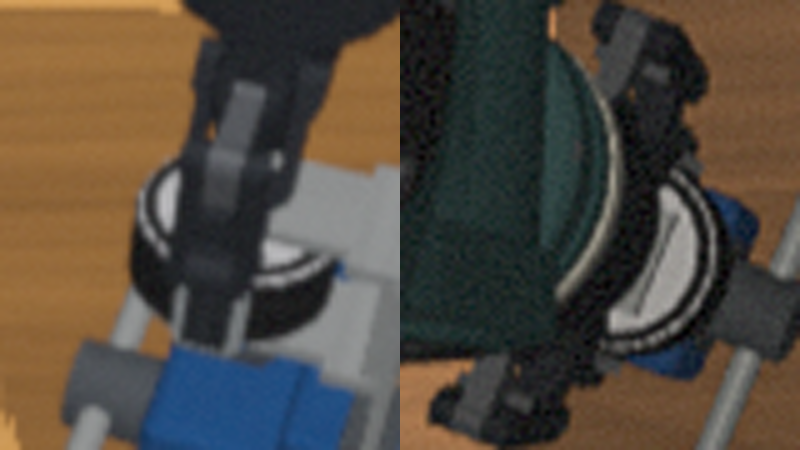

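The pictures show the wheel between the legs and over the lower leg, with no contact forces. I'll lower it 1.5 mm, release, go up and over to the bolt.

```bash
python3 -m handwheel '0 0 0.15 0;0 0 0.15 0' 0.6; python3 -m handwheel '0 0 0 0;0 0 0 0;0 0 0 0' 1; python3 -m handwheel '0 0 -6 0;0 0 -12 0;-3 2 -12 -0.18;-8 5 -12 -0.36;-13 8.5 -12 -0.54;-18 12 -12 -0.72;-23 15 -12 -0.9;-26.61 17.49 -12 -1.08;-26.61 17.49 -10 -1.26;-26.61 17.49 -8 -1.44;-26.61 17.49 -6 -1.62;-26.61 17.49 -5 -1.8' 0.5; python3 - <<'E'
from h import *
t=camera("top");c=camera("scene")
for n,k in(("s",c),("t",t)):cv2.imwrite(f"pics/{n}6.png",k["color"][:,:,::-1])
go([589,-250,130],1.595)
# crop fork both views
# finger midline check in top view near bolt
cv2.imwrite("pics/c6.png",np.vstack([np.hstack([crop(cv2.imread("pics/s6.png"),400,200,80,60,5),crop(cv2.imread("pics/t6.png"),180,210,80,60,5)]),np.hstack([crop(cv2.imread("pics/s6.png"),205,225,80,60,5),crop(cv2.imread("pics/t6.png"),365,180,80,60,5)])]))
E
```

```text
t: 8.65
position: [529.8, 63.0, 91.8]
orientation: [[0.384, 0.923, 0.001], [0.923, -0.384, -0.0], [0.0, 0.001, -1.0]]
force: [-2.1, 0.1, 6.4]
gripper_width: 63.3
t: 9.02
position: [529.8, 63.1, 91.2]
orientation: [[0.384, 0.923, -0.0], [0.923, -0.384, 0.0], [-0.0, -0.0, -1.0]]
force: [0.6, 1.0, 0.5]
gripper_width: 85.4
t: 10.52
position: [588.7, -249.6, 140.0]
orientation: [[-0.987, 0.158, -0.001], [0.158, 0.987, 0.001], [0.001, 0.001, -1.0]]
force: [-0.2, 0.1, -0.8]
gripper_width: 42.6
t10.62 pos [ 588.6 -249.5  140.1] yang 1.408 -> row [-0.05 -0.05  1.01] roll -0.187 F [ 0.2 -0.6 -0.7] w 42.7
```

View pics/c6.png

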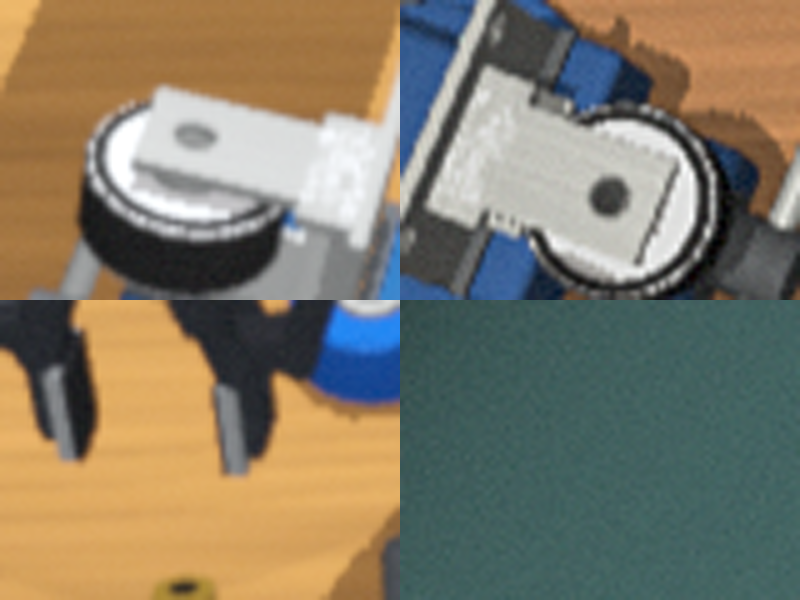

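The wheel rests in the fork with dark showing through both holes. The fingers straddle the head's column (scene tips at u≈219 and 252, head at 242), with the known offset of about 2 mm. I'll descend and grip the head, nudged 1 mm to +y.

```bash
python3 -m handwheel '-0.02 0.1 0 -0.187;-0.02 0.1 3 -0.187;-0.02 0.1 6 -0.187;-0.02 0.1 8.2 -0.187;-0.02 0.1 8.2 -0.187'; python3 -m handwheel '0 0 0 0;0 0 0 0;0 0 0 0;0 0 0 0' 0.1;python3 - <<'E'
from h import *
go([589,-249,58],1.595)
t=camera("top");c=t
g=cv2.imread("pics/t6.png");h=cv2.cvtColor(g,cv2.COLOR_BGR2HSV)[215:275,275-80-10:275]
# tyre circle from dark-rim points
E
```

```text
t: 11.25
position: [588.9, -248.4, 58.5]
orientation: [[-1.0, -0.019, -0.002], [-0.019, 1.0, 0.001], [0.002, 0.001, -1.0]]
force: [0.3, 1.0, -0.0]
gripper_width: 42.9
t: 11.75
position: [590.0, -249.2, 60.6]
orientation: [[-1.0, -0.022, 0.002], [-0.022, 1.0, -0.001], [-0.002, -0.001, -1.0]]
force: [-2.2, -0.4, 7.2]
gripper_width: 17.4
t11.75 pos [ 590.  -249.2   60.6] yang 1.592 -> row [0.1  0.02 0.26] roll -0.003 F [-2.2 -0.4  7.2] w 17.4
```

```bash
python3 -m handwheel '0.33 0 -0.91 0;0.66 0 -1.82 0;0.99 0 -2.73 0;0.99 0 -2.73 0;0.4 0 -2.92 0;-0.2 0 -3.05 0;-0.8 0 -3.13 0;-1.4 0 -3.16 0;-1.55 0 -3.16 0;-1.55 0 -3.16 0'; python3 - <<'E'
from h import *
c=camera("scene");cv2.imwrite("pics/s7.png",c["color"][:,:,::-1]);go([589,-249,58],1.595)
h=cv2.cvtColor(c["color"],cv2.COLOR_RGB2HSV)[240:320,200:270].astype(int);m=((h[:,:,1]>150)&(h[:,:,0]>17)&(h[:,:,0]<32)&(h[:,:,2]>120))
yy,xx=np.nonzero(m);print(len(yy),[(v+240,xx[yy==v].min()+200,xx[yy==v].max()+200) for v in np.unique(yy)[::3]])
E
```

```text
t: 13.05
position: [605.0, -248.3, 90.7]
orientation: [[-1.0, -0.022, -0.0], [-0.022, 1.0, 0.0], [0.0, 0.0, -1.0]]
force: [-4.1, -0.7, -2.0]
gripper_width: 17.1
t13.10 pos [ 604.8 -248.3   90.7] yang 1.593 -> row [ 1.58 -0.04  3.27] roll -0.002 F [-4.3 -0.3 -1.9] w 17.3
334 [(np.int64(263), np.int64(201), np.int64(201)), (np.int64(266), np.int64(201), np.int64(201)), (np.int64(269), np.int64(200), np.int64(202)), (np.int64(272), np.int64(200), np.int64(242)), (np.int64(275), np.int64(200), np.int64(236)), (np.int64(278), np.int64(200), np.int64(243)), (np.int64(281), np.int64(200), np.int64(243)), (np.int64(284), np.int64(235), np.int64(244)), (np.int64(287), np.int64(237), np.int64(244)), (np.int64(290), np.int64(238), np.int64(245)), (np.int64(293), np.int64(238), np.int64(245)), (np.int64(296), np.int64(238), np.int64(245)), (np.int64(299), np.int64(239), np.int64(245)), (np.int64(302), np.int64(240), np.int64(245)), (np.int64(305), np.int64(240), np.int64(246)), (np.int64(308), np.int64(240), np.int64(245))]
```

```bash
python3 -m handwheel '-1.55 0 -5 0;-1.55 0 -11.6 0'>/dev/null; python3 - <<'E'
from h import *
go([529.6,62.6,206],1.177)
E
```

```text
t13.35 pos [ 620.9 -247.8  203.9] yang 1.593 -> row [ 8.43 31.23 -0.17] roll 0.416 F [ 1.5 -0.8 -0.8] w 17.2
```

```bash
python3 -m handwheel '2 6 -0.17 0.1;4 12 -0.17 0.2;6 18 -0.17 0.3;8 24 -0.17 0.416;8.43 31.23 -0.17 0.416;8.43 31.23 -0.17 0.416;8.43 31.23 -0.17 0.416;8.43 31.23 -0.17 0.416'; python3 - <<'E'
from h import *
c=camera("scene");cv2.imwrite("pics/s8.png",c["color"][:,:,::-1]);t=camera("top");cv2.imwrite("pics/t8.png",t["color"][:,:,::-1])
s=observe();p=s["position"];print(p,"TCP-31.5 proj",proj(c,p-[0,0,31.5]),proj(t,p-[0,0,31.5]),"hole",proj(c,[529.6,62.6,163]))
go([529.6,62.6,206],1.177)
cv2.imwrite("pics/c8.png",np.hstack([crop(cv2.imread("pics/s8.png"),395,150,80,110,5),crop(cv2.imread("pics/t8.png"),180,190,80,110,5)]))
E
```

```text
t: 14.35
position: [529.8, 61.2, 205.0]
orientation: [[-0.923, 0.385, 0.0], [0.385, 0.923, -0.0], [-0.0, 0.0, -1.0]]
force: [0.1, -1.0, -1.1]
gripper_width: 17.5
[529.63797055  61.02176404 204.9797571 ] TCP-31.5 proj [438.77142373 221.36160614] [220.80927406 248.25885998] hole [438.86216046 226.29174301]
t14.45 pos [529.6  61.  205. ] yang 1.175 -> row [ 0.06  0.14 -0.1 ] roll -0.002 F [-0.3 -0.5 -0.2] w 17.2
```

View pics/c8.png

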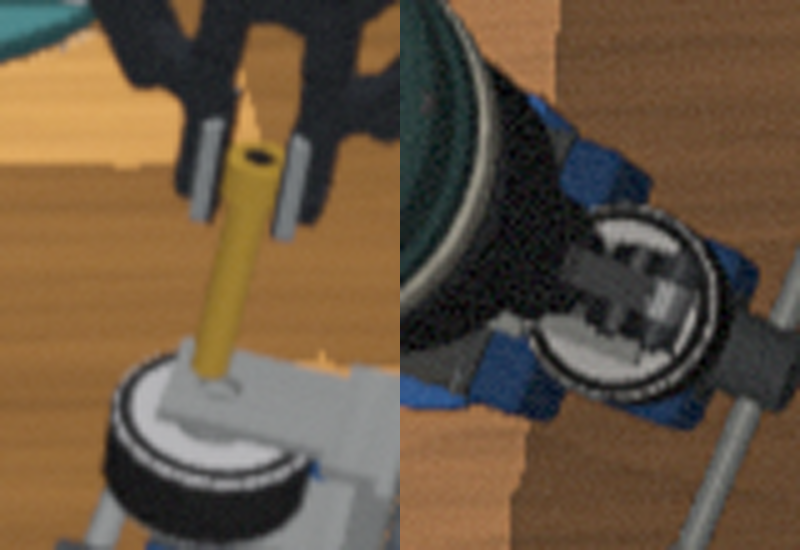

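The bolt is held by the head, with its head top at scene ≈(446.2,181.2) and its nose at ≈(436.8,223.2), just above the hole at ≈(438,227). It seems to lean with the nose towards vice +x, so I'll work out the tilt.

```bash
python3 - <<'E'
from h import *
from scipy.optimize import least_squares
c=camera("scene")
vx=np.array([.923,-.385,0]);vy=np.array([.385,.923,0]);H=np.array([529.6,62.6,163]);p=np.array([529.6,61.1,205])
for zt in(246,250,254):
  for un,vn in((436.8,223.2),(437.2,222.0)):
    h=onz(c,446.2,181.2,zt)
    f=lambda q:np.r_[proj(c,h-77*np.array([q[0]*vx+q[1]*vy+np.sqrt(1-q[0]**2-q[1]**2)*np.array([0,0,1])])[0])-[un,vn]]
    r=least_squares(f,[0,0]);n=h-77*(r.x[0]*vx+r.x[1]*vy+np.sqrt(1-sum(r.x**2))*np.array([0,0,1]))
    print(zt,"head rel TCP vx,vy",(h-p)@vx,(h-p)@vy,"lean deg vx,vy",np.degrees(r.x).round(1),"nose rel hole",((n-H)@vx).round(1),((n-H)@vy).round(1),n[2].round(1),r.cost.round(3))
print("hole seen vs pred", onz(c,438.8,226.1,163))
E
```

```text
246 head rel TCP vx,vy -8.43476868410392 -0.8410360228730714 lean deg vx,vy [-7.   1.2] nose rel hole 1.5 -3.8 169.6 0.0
246 head rel TCP vx,vy -8.43476868410392 -0.8410360228730714 lean deg vx,vy [-4.5  1.3] nose rel hole -1.9 -4.0 169.3 0.0
250 head rel TCP vx,vy -3.094582462393728 -0.23695330102923967 lean deg vx,vy [-6.3  1.3] nose rel hole 6.0 -3.3 173.5 0.0
250 head rel TCP vx,vy -3.094582462393728 -0.23695330102923967 lean deg vx,vy [-3.9  1.3] nose rel hole 2.7 -3.4 173.2 0.0
254 head rel TCP vx,vy 2.245603759316558 0.36712942081466204 lean deg vx,vy [-5.7  1.3] nose rel hole 10.5 -2.8 177.4 0.0
254 head rel TCP vx,vy 2.245603759316558 0.36712942081466204 lean deg vx,vy [-3.3  1.4] nose rel hole 7.2 -2.9 177.1 0.0
hole seen vs pred [529.14815164  62.57754289 163.        ]
```

```bash
python3 -m handwheel '0.6 0.3 0 0;0.6 0.3 0.6 0;0.6 0.3 1.0 0;0.6 0.3 1.0 0'|grep -E "pos|force"; python3 -m handwheel '0 0 0.15 0;0 0 0.15 0'|grep -E "pos|force"; python3 - <<'E'
from h import *
c=camera("scene");cv2.imwrite("pics/s9.png",c["color"][:,:,::-1])
h=cv2.cvtColor(c["color"],cv2.COLOR_RGB2HSV)[170:245,420:470].astype(int);m=((h[:,:,1]>130)&(h[:,:,0]>17)&(h[:,:,0]<32)&(h[:,:,2]>80))
yy,xx=np.nonzero(m);print(len(yy),[(v+170,xx[yy==v].min()+420,xx[yy==v].max()+420) for v in np.unique(yy)[::2]], yy.max()+170)
E
```

```text
position: [524.7, 67.3, 194.7]
force: [0.1, -0.8, -1.1]
position: [524.9, 67.3, 193.5]
force: [1.2, -0.4, -1.1]
402 [(np.int64(180), np.int64(423), np.int64(423)), (np.int64(182), np.int64(444), np.int64(450)), (np.int64(184), np.int64(443), np.int64(453)), (np.int64(186), np.int64(442), np.int64(453)), (np.int64(188), np.int64(442), np.int64(453)), (np.int64(190), np.int64(442), np.int64(452)), (np.int64(192), np.int64(441), np.int64(452)), (np.int64(194), np.int64(443), np.int64(451)), (np.int64(196), np.int64(443), np.int64(450)), (np.int64(198), np.int64(442), np.int64(450)), (np.int64(200), np.int64(441), np.int64(449)), (np.int64(202), np.int64(441), np.int64(449)), (np.int64(204), np.int64(441), np.int64(448)), (np.int64(206), np.int64(440), np.int64(448)), (np.int64(208), np.int64(440), np.int64(447)), (np.int64(210), np.int64(439), np.int64(447)), (np.int64(212), np.int64(439), np.int64(446)), (np.int64(214), np.int64(438), np.int64(445)), (np.int64(216), np.int64(438), np.int64(445)), (np.int64(218), np.int64(437), np.int64(444)), (np.int64(220), np.int64(437), np.int64(443)), (np.int64(222), np.int64(437), np.int64(442)), (np.int64(224), np.int64(436), np.int64(442)), (np.int64(226), np.int64(436), np.int64(442)), (np.int64(228), np.int64(437), np.int64(441))] 228
```

The seen nose sits on the hole to within about 0.5 mm, and its lean (nose towards +x) suits the lower hole. I'll feed it down along its own axis.

```bash
python3 -m handwheel '-0.02 0 0.3 0;-0.04 0 0.5 0;-0.04 0 0.5 0'|grep -E "pos|force|width"; python3 -m handwheel '-0.02 0 0.3 0;-0.04 0 0.5 0;-0.04 0 0.5 0'|grep -E "pos|force"; 
```

```text
position: [525.2, 67.1, 188.4]
force: [0.8, 0.0, -1.4]
gripper_width: 17.6
position: [525.5, 67.0, 183.4]
force: [1.2, -0.7, -1.9]
```

```bash
python3 -m handwheel '-0.02 0 0.3 0;-0.04 0 0.6 0;-0.04 0 0.6 0'|grep -E "pos|force|width"; python3 -m handwheel '-0.02 0 0.3 0;-0.04 0 0.6 0;-0.04 0 0.6 0'|grep -E "pos|force"; 
```

```text
position: [525.9, 66.8, 177.3]
force: [2.3, -3.0, -2.9]
gripper_width: 17.1
position: [526.3, 66.6, 171.2]
force: [2.3, -3.8, -2.9]
```

```bash
python3 - <<'E'
from h import *
c=camera("scene");cv2.imwrite("pics/s10.png",c["color"][:,:,::-1])
h=cv2.cvtColor(c["color"],cv2.COLOR_RGB2HSV)[180:245,425:470].astype(int);m=((h[:,:,1]>130)&(h[:,:,0]>17)&(h[:,:,0]<32)&(h[:,:,2]>80))
yy,xx=np.nonzero(m);print([(int(v+180),int(xx[yy==v].min()+425),int(xx[yy==v].max()+425)) for v in np.unique(yy)[::3]], yy.max()+180)
go([529.6,62.6,172])
E
```

```text
[(181, 445, 445), (196, 441, 451), (199, 440, 450), (202, 439, 450), (205, 439, 449), (208, 440, 448), (211, 439, 447), (214, 438, 446), (217, 438, 445), (220, 438, 444), (223, 437, 443), (226, 436, 442)] 228
t16.85 pos [526.3  66.6 171.3] yang 1.177 -> row [-0.46 -0.24 -0.07] roll 0.000 F [ 2.1 -4.2 -2.7] w 17.1
```

```bash
python3 -m handwheel '-0.1 -0.1 0.3 0;-0.14 -0.13 0.6 0;-0.14 -0.13 0.6 0'|grep -E "pos|force|width"; python3 -m handwheel '-0.02 0 0.3 0;-0.04 0 0.6 0;-0.04 0 0.6 0'|grep -E "pos|force"; 
```

```text
position: [527.2, 65.1, 165.3]
force: [3.9, -1.2, -2.3]
gripper_width: 17.4
position: [528.3, 64.6, 159.9]
force: [6.2, -3.2, 3.2]
```

```bash
python3 -m handwheel '-0.1 0 -0.1 0;-0.15 0 -0.1 0;-0.15 0 -0.1 0'|grep -E "pos|force|width"; python3 -m handwheel '0 0 0.2 0;0 0 0.4 0;0 0 0.4 0'|grep -E "pos|force"; python3 - <<'E'
from h import *
c=camera("scene")
h=cv2.cvtColor(c["color"],cv2.COLOR_RGB2HSV)[180:245,425:470].astype(int);m=((h[:,:,1]>130)&(h[:,:,0]>17)&(h[:,:,0]<32)&(h[:,:,2]>80))
yy,xx=np.nonzero(m);print([(int(v+180),int(xx[yy==v].min()+425),int(xx[yy==v].max()+425)) for v in np.unique(yy)[::2]], yy.max()+180)
E
```

```text
position: [528.7, 64.3, 160.4]
force: [2.2, -0.2, -0.4]
gripper_width: 17.0
position: [529.3, 64.1, 156.8]
force: [4.5, -2.5, 3.0]
[(202, 441, 443), (204, 438, 448), (206, 437, 448), (208, 437, 448), (210, 437, 447), (212, 437, 447), (214, 437, 446), (216, 438, 446), (218, 437, 445), (220, 437, 443), (222, 437, 443), (224, 437, 442), (226, 436, 442), (228, 437, 441)] 228
```

```bash
python3 -m handwheel '-0.08 0 0.2 0;-0.12 0 0.4 0;-0.12 0 0.4 0'|grep -E "pos|force|width"; python3 -m handwheel '-0.03 0 0.2 0;-0.06 0 0.4 0;-0.06 0 0.4 0'|grep -E "pos|force"
```

```text
position: [530.3, 63.6, 152.7]
force: [4.7, -2.3, 3.1]
gripper_width: 17.3
position: [531.2, 63.4, 149.8]
force: [0.4, -3.3, 18.2]
```

The nose rests on the lower leg at nose z ≈118, as it should. I'll ease off and lean the head towards -x, so that the nose goes to +x where the hole was seen.

```bash
python3 -m handwheel '0 0 -0.1 0;0.15 0 -0.1 0;0.3 0 -0.1 0;0.3 0 -0.05 0;0.3 0 -0.05 0'|grep -E "pos|force|width"; python3 -m handwheel '0 0 0.1 0;0 0 0.2 0;0 0 0.2 0'|grep -E "pos|force"
```

```text
position: [529.3, 64.1, 150.0]
force: [7.8, -5.0, 9.6]
gripper_width: 17.3
position: [529.6, 64.1, 149.3]
force: [1.8, -5.0, 27.8]
```

```bash
python3 -m handwheel '0 0 -0.2 0;0.15 0 -0.2 0;0.3 0 -0.2 0;0.3 0 -0.15 0;0.3 0 -0.1 0'|grep -E "pos|force|width"; python3 -m handwheel '0.1 0 0 0;0.2 0 0 0;0.2 0 0.05 0'|grep -E "pos|force"
```

```text
position: [526.9, 65.1, 149.4]
force: [8.0, -6.1, 16.5]
gripper_width: 16.8
position: [525.8, 65.6, 149.2]
force: [9.6, -8.8, 18.5]
```

```bash
python3 -m handwheel '0 -0.13 -0.1 0;0 -0.13 -0.05 0;0 -0.13 -0.05 0'|grep -E "pos|force"; python3 - <<'E'
from h import *
c=camera("scene");cv2.imwrite("pics/s11.png",c["color"][:,:,::-1])
h=cv2.cvtColor(c["color"],cv2.COLOR_RGB2HSV)[195:235,420:470].astype(int);m=((h[:,:,1]>130)&(h[:,:,0]>17)&(h[:,:,0]<32)&(h[:,:,2]>70))
yy,xx=np.nonzero(m);print([(int(v+195),int(xx[yy==v].min()+420),int(xx[yy==v].max()+420)) for v in np.unique(yy)])
vx=np.array([.923,-.385,0]);vy=np.array([.385,.923,0]);H=np.array([529.6,62.6,0])
th=np.linspace(0,6.28,60)
for a in(-5,-2,0,2):
    ctr=H+a*vx+[0,0,195];P=np.array([proj(c,ctr+[10*np.cos(t),10*np.sin(t),0]) for t in th]);print(a,"head top rim z195: u",P[:,0].min().round(1),P[:,0].max().round(1),"v",P[:,1].min().round(1),P[:,1].max().round(1))
E
```

```text
position: [525.4, 65.1, 149.4]
force: [12.7, -3.4, 9.3]
[(205, 439, 441), (206, 438, 445), (207, 437, 447), (208, 437, 447), (209, 437, 447), (210, 437, 447), (211, 437, 447), (212, 436, 447), (213, 436, 446), (214, 436, 446), (215, 436, 446), (216, 437, 446), (217, 437, 446), (218, 437, 445), (219, 438, 444), (220, 437, 443), (221, 437, 443), (222, 437, 443), (223, 437, 442), (224, 436, 442), (225, 436, 442), (226, 436, 442), (227, 436, 441), (228, 437, 441)]
-5 head top rim z195: u 435.9 449.0 v 204.7 213.1
-2 head top rim z195: u 435.4 448.6 v 205.9 214.3
0 head top rim z195: u 435.1 448.3 v 206.7 215.1
2 head top rim z195: u 434.8 448.0 v 207.5 215.9
```

```bash
python3 - <<'E'
import cv2
from h import crop
cv2.imwrite("pics/c11.png",crop(cv2.imread("pics/s11.png"),400,180,80,75,8))
E
```

```text
(no output)
```

View pics/c11.png

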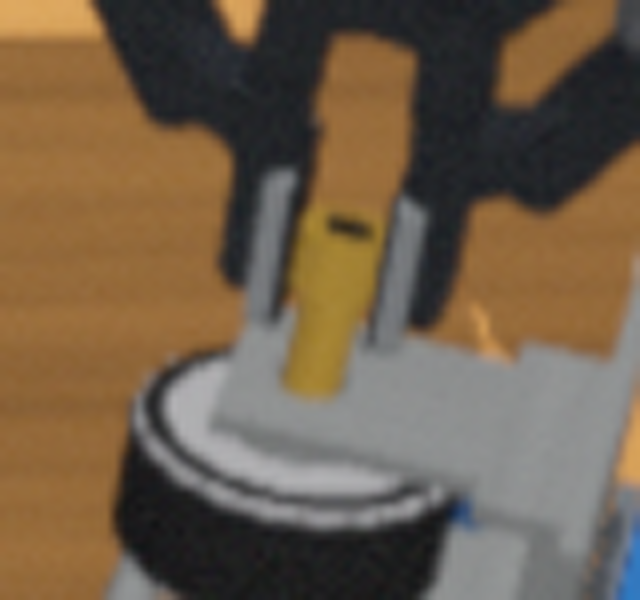

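That was the last picture I can view. It shows the bolt leaning strongly with its head towards vice -x, so I overshot the hole. The y force is now nearly nulled. I'll sweep back slowly under light pressure and watch for the drop.

```bash
for i in 1; do python3 -m handwheel '-0.06 0 0.05 0;-0.12 0 0.05 0;-0.18 0 0.05 0;-0.18 0 0.05 0'|grep -E "pos|force"; done; python3 -m handwheel '-0.06 0 0.0 0;-0.12 0 0.02 0;-0.18 0 0.02 0;-0.18 0 0.02 0'|grep -E "pos|force"
```

```text
position: [525.9, 64.8, 149.0]
force: [5.0, -0.5, 17.9]
position: [526.4, 64.6, 148.9]
force: [-2.9, 1.7, 23.0]
```

```bash
python3 -m handwheel '0 0 -0.1 0;-0.06 0 -0.1 0;-0.12 0 -0.1 0;-0.12 0 -0.1 0'|grep -E "pos|force"; python3 -m handwheel '-0.06 0 0 0;-0.12 0 0 0;-0.12 0 0 0'|grep -E "pos|force";python3 -m handwheel '-0.06 0 0 0;-0.12 0 0 0;-0.12 0 0 0'|grep -E "pos|force"
```

```text
position: [526.6, 64.4, 149.1]
force: [-3.9, 3.6, 15.9]
position: [527.0, 64.2, 149.1]
force: [-9.4, 6.6, 19.7]
position: [527.4, 64.1, 149.1]
force: [-13.7, 7.0, 24.1]
```

```bash
python3 -m handwheel '0 0 -0.2 0;0 0 -0.4 0;0 0 -0.4 0'|grep -E "pos|force"; python3 - <<'E'
from h import *
c=camera("scene")
g=c["color"];h=cv2.cvtColor(g,cv2.COLOR_RGB2HSV)[190:235,425:460].astype(int)
# head-top socket and head-top ellipse
d=(h[:,:,2]<60)
for v in range(10,32):print(v+190,' '.join('%3d'%x for x in h[v,8:28,2]))
E
```

```text
position: [528.7, 63.0, 152.0]
force: [-2.4, 3.2, 0.8]
200  43  47  45  42  47  80 142 154 156 156 154 155 154 154 155 153 143  80  38  37
201  64  89  91  51  47  91 150 156 157 156 157 156 155 155 156 153 133  68  42  42
202 115 130 124  60  44  98 154 155 156 155 155 156 156 155 154 148 107  48  40  36
203 130 135 117  57  51 105 150 154 154 153 153 153 151 154 152 138  75  44  38  41
204 124 118  95  40  63 118 149 153 152 151 153 151 150 149 148 127  61  46  42  37
205 121 114  71  41  74 136 157 159 156 158 156 156 154 153 144 110  93  81  57  43
206 123 112  60  45 100 154 164 161 153 151 153 163 162 156 141  92 121 119  96  60
207 122 111  52  69 131 164 154 131 112 109 116 140 156 162 135  88 123 129 116  80
208 120 103  58  95 155 165 139  79  54  46  53  83 127 160 129  83 119 126 116  76
209 119  96  55 101 160 169 152 114  72  53  47  56  99 145 112  91 118 123 113  65
210 116  82  58 104 148 161 164 154 135 118 115 122 140 146  92  99 120 121 110  57
211 112  64  61 112 140 149 158 162 163 155 156 158 165 154  87 103 122 119 101  52
212 112  57  69 122 141 146 151 160 163 161 163 162 157 138  80 112 123 117  96  48
213 111  54  81 132 144 147 153 157 157 157 158 156 150 122  82 118 123 117  80  48
214 102  54  83 135 143 148 154 156 157 156 158 154 144 110  89 119 120 114  68  41
215  95  54  90 138 145 149 155 157 156 156 156 154 142  93  99 119 120 110  59  40
216  80  54  98 142 147 150 156 157 155 157 156 152 137  80 104 122 119 100  56  46
217  65  65 115 145 145 151 156 157 156 156 154 149 128  78 109 121 117  89  52  41
218  61  84 133 143 139 149 155 157 159 155 153 144 116  81 116 122 116  80  48  40
219  70 107 137 135 140 146 154 156 157 154 149 139 108  84 119 122 113  66  44  39
220  87 119 136 130 141 149 155 158 158 153 145 132  92  95 120 121 111  61  44  39
221 124 134 138 134 142 150 156 158 157 151 143 130  85 105 119 122 112  94  94  73
```

```bash
python3 -m handwheel '-0.08 0.05 0 0;-0.08 0.05 0.15 0;-0.08 0.05 0.3 0;-0.08 0.05 0.3 0'|grep -E "pos|force"; python3 -m handwheel '-0.04 0 0.05 0;-0.08 0 0.05 0;-0.08 0 0.05 0'|grep -E "pos|force";python3 -m handwheel '-0.05 0 0.02 0;-0.1 0 0.02 0;-0.1 0 0.02 0'|grep -E "pos|force"
```

```text
position: [530.1, 62.9, 150.2]
force: [-6.8, 4.0, 13.2]
position: [530.4, 62.8, 150.1]
force: [-11.4, 5.1, 21.8]
position: [530.6, 62.7, 150.0]
force: [-16.4, 7.5, 28.3]
```

```bash
python3 -m handwheel '0 0 -0.25 0;0 0 -0.3 0;0 0 -0.3 0'|sed -n '1p;2p;4p'; python3 -m handwheel '0.1 0 0 0;0.1 0 0.1 0;0.1 0 0.2 0;0.1 0 0.2 0'|sed -n '1p;2p;4p'
```

```text
t: 25.88
position: [530.8, 62.4, 151.2]
force: [-6.2, 5.3, 0.3]
t: 26.38
position: [530.5, 62.7, 150.3]
force: [-7.6, 4.8, 13.1]
```

```bash
cat > lean.py <<'E'
from h import *
c=camera("scene");s=observe();p=np.array(s["position"])
vx=np.array([.923,-.385,0]);vy=np.array([.385,.923,0]);H=np.array([529.4,62.6,0])
h=cv2.cvtColor(c["color"],cv2.COLOR_RGB2HSV)[200:222,434:452].astype(float)
W=np.clip(110-h[:,:,2],0,80);hue=cv2.inRange(h[:,:,0],10,35)
# socket: dark blob inside brass
m=(h[:,:,2]<110).astype(np.uint8);n,l,st,ce=cv2.connectedComponentsWithStats(m)
for i in range(1,n):
    x,y,w,hh,a=st[i]
    if x>1 and x+w<14 and 4<a<40 and y>1:
        k=(l==i)*W;yy,xx=np.mgrid[:22,:18];u=(k*xx).sum()/k.sum()+434;v=(k*yy).sum()/k.sum()+200
        P=onz(c,u,v,p[2]+44.6);d=P-H;a_=d@vx;b=d@vy;L=P[2]-160.5
        print("socket",u.round(2),v.round(2),"head vx,vy",a_.round(2),b.round(2),"lean",np.degrees(np.arctan(a_/L)).round(1),"nose(z118) vx,vy",(-a_*42.5/L).round(2),(-b*42.5/L).round(2))
d=p-H;print("t",s["t"],"TCP vx,vy",(d@vx).round(2),(d@vy).round(2),"z",p[2].round(2),"F vx,vy,z",(s["force"]@vx).round(1),(s["force"]@vy).round(1),s["force"][2].round(1))
E
python3 lean.py
python3 -m handwheel '0.1 0 -0.05 0;0.2 0 -0.05 0;0.2 0 -0.05 0'>/dev/null; python3 lean.py
```

```text
socket 442.11 210.11 head vx,vy -1.9 0.26 lean -3.2 nose(z118) vx,vy 2.35 -0.32
t 26.425 TCP vx,vy 1.02 0.52 z 150.33 F vx,vy,z -8.5 0.9 11.8
socket 442.24 209.58 head vx,vy -3.19 0.17 lean -5.3 nose(z118) vx,vy 3.94 -0.21
t 26.85 TCP vx,vy -0.24 0.48 z 150.35 F vx,vy,z -2.1 0.8 5.4
```

```bash
python3 -m handwheel '0.05 0 0.03 0;0.05 0.12 0.03 0;0.05 -0.12 0.03 0;0.05 0 0.03 0'>/dev/null; python3 lean.py;python3 -m handwheel '0.07 0 0 0;0.07 0.15 0 0;0.07 -0.15 0 0;0.07 0 0 0'>/dev/null; python3 lean.py
```

```text
socket 442.39 209.51 head vx,vy -3.6 0.33 lean -6.0 nose(z118) vx,vy 4.46 -0.4
t 27.4 TCP vx,vy -0.52 0.55 z 150.22 F vx,vy,z -1.6 0.6 7.3
socket 442.39 209.35 head vx,vy -4.03 0.24 lean -6.7 nose(z118) vx,vy 5.0 -0.3
t 27.95 TCP vx,vy -1.03 0.51 z 150.17 F vx,vy,z -0.2 -0.4 6.0
```

```bash
python3 -m handwheel '0.06 0 0.02 0;0.06 0.12 0.02 0;0.06 -0.12 0.02 0;0.12 0 0.02 0;0.12 0.12 0.02 0;0.12 -0.12 0.02 0;0.12 0 0.02 0'>/dev/null; python3 lean.py;python3 -m handwheel '0.06 0 0.03 0;0.06 0.12 0.03 0;0.06 -0.12 0.03 0;0.12 0 0.03 0;0.12 0.12 0.03 0;0.12 -0.12 0.03 0;0.12 0 0.03 0'>/dev/null; python3 lean.py
```

```text
socket 442.51 208.97 head vx,vy -5.16 0.19 lean -8.6 nose(z118) vx,vy 6.42 -0.23
t 28.875 TCP vx,vy -1.95 0.51 z 150.02 F vx,vy,z 3.0 -0.2 5.8
socket 442.5 208.7 head vx,vy -5.98 0.0 lean -10.0 nose(z118) vx,vy 7.48 -0.0
t 29.8 TCP vx,vy -2.57 0.46 z 149.86 F vx,vy,z 5.9 -0.6 5.8
```

```bash
python3 - <<'E'
from h import *
c=camera("scene");im=cv2.imread("pics/scene0.png")
vx=np.array([.923,-.385,0]);vy=np.array([.385,.923,0]);H=np.array([529.4,62.6,0])
g=cv2.cvtColor(im,cv2.COLOR_BGR2GRAY)[205:265,410:475]
L=cv2.createLineSegmentDetector().detect(cv2.resize(g,None,fx=3,fy=3,interpolation=cv2.INTER_CUBIC))[0][:,0]
for l in L:
    a,b=[(p+.5)/3-.5+[410,205] for p in(l[:2],l[2:])]
    if np.hypot(*(a-b))>6:
        o=[]
        for z in(163,118):
            A,B=onz(c,*a,z)-H,onz(c,*b,z)-H;o.append("z%d (%.1f,%.1f)-(%.1f,%.1f)"%(z,A@vx,A@vy,B@vx,B@vy))
        print(a.round(1),b.round(1),*o)
print(proj(c,H+3*vx+[0,0,118]),proj(c,H-3*vx+[0,0,118]),proj(c,H+[0,0,163]))
for v in range(240,256):print(v,g[v-205,18:34])
E
```

```text
[473.1 249. ] [473.5 242. ] z163 (32.0,60.1)-(16.3,57.6) z118 (-16.7,58.9)-(-33.6,56.3)
[422.6 262.9] [424.7 256.1] z163 (87.9,-3.9)-(73.0,-4.5) z118 (43.4,-9.9)-(27.4,-10.5)
[459.  242.8] [469.8 245.3] z163 (26.1,37.4)-(25.8,53.8) z118 (-23.1,34.6)-(-23.4,52.2)
[425.7 231.2] [458.5 239.4] z163 (18.8,-16.5)-(19.0,35.2) z118 (-30.8,-23.4)-(-30.7,32.1)
[427.8 237.6] [421.7 250.8] z163 (31.9,-9.9)-(63.6,-11.5) z118 (-16.8,-16.3)-(17.3,-18.1)
[424.3 252.3] [428.6 240.3] z163 (65.4,-7.0)-(37.4,-7.2) z118 (19.2,-13.2)-(-10.9,-13.5)
[419.9 237.6] [412.4 257. ] z163 (36.4,-21.3)-(81.4,-21.1) z118 (-12.0,-28.6)-(36.5,-28.4)
[431.4 240.7] [445.9 244.7] z163 (36.7,-3.0)-(37.6,19.6) z118 (-11.7,-8.9)-(-10.7,15.4)
[450.9 245.7] [456.7 247.6] z163 (36.9,27.1)-(37.8,36.4) z118 (-11.5,23.5)-(-10.5,33.4)
[416.3 258.1] [424.1 238.2] z163 (81.7,-15.1)-(35.2,-14.8) z118 (36.7,-21.9)-(-13.2,-21.6)
[445.3 207.4] [438.6 212.7] z163 (-48.8,-0.7)-(-32.1,-7.8) z118 (-103.6,-6.4)-(-85.6,-14.1)
[428.2 218.6] [416.7 226.4] z163 (-11.6,-20.0)-(13.0,-32.4) z118 (-63.6,-27.2)-(-37.1,-40.5)
[474.2 224.3] [465.6 222.
[... 1363 characters left out ...]

246 [142 143 138 129 123 125 118 120 124 129 134 139 141 142 141 141]
247 [142 142 135 131 132 116  99 101 101 108 120 137 141 141 142 142]
248 [143 141 139 144 151 110  85  84  86  95 120 157 145 141 141 141]
249 [144 141 141 151 163 109  86  84  89 108 151 179 150 143 142 142]
250 [144 144 145 146 160 147 128 117 129 148 184 190 151 142 143 143]
251 [143 145 145 147 160 187 181 177 180 179 179 174 147 143 142 142]
252 [143 142 144 145 155 179 181 180 180 173 152 147 144 143 142 142]
253 [137 141 142 141 144 148 149 147 148 148 145 143 142 142 143 144]
254 [128 131 134 136 141 142 142 143 142 143 145 143 143 144 145 143]
255 [115 119 121 126 126 132 135 138 139 142 141 142 142 143 143 144]
```

```bash
python3 -m handwheel '0 0 -0.2 0;-0.3 0 -0.25 0;-0.65 0 -0.25 0;-0.65 0 -0.25 0'>/dev/null; python3 lean.py;python3 -m handwheel '0 0 0.1 0;0 0 0.22 0;0 0 0.22 0'>/dev/null; python3 lean.py
```

```text
socket 442.25 209.81 head vx,vy -1.63 0.42 lean -2.6 nose(z118) vx,vy 1.96 -0.5
t 30.4 TCP vx,vy 1.08 0.5 z 151.19 F vx,vy,z -7.2 3.1 -0.1
socket 442.09 210.28 head vx,vy -1.53 0.33 lean -2.6 nose(z118) vx,vy 1.89 -0.4
t 30.825 TCP vx,vy 1.37 0.63 z 150.31 F vx,vy,z -11.5 0.5 17.2
```

```bash
python3 -m handwheel '0 0 -0.3 0;-0.2 0 -0.3 0;-0.4 0 -0.3 0;-0.4 0 -0.3 0'>/dev/null; python3 lean.py;python3 -m handwheel '0 0 0.1 0;0 0 0.2 0;0 0 0.2 0'>/dev/null; python3 lean.py
```

```text
socket 441.88 210.42 head vx,vy 0.86 0.3 lean 1.4 nose(z118) vx,vy -1.02 -0.36
t 31.375 TCP vx,vy 4.57 0.48 z 151.93 F vx,vy,z -8.4 1.2 2.0
socket 441.56 211.34 head vx,vy 1.0 0.1 lean 1.7 nose(z118) vx,vy -1.25 -0.12
t 31.8 TCP vx,vy 4.71 0.45 z 150.11 F vx,vy,z -8.5 2.5 3.7
```

```bash
python3 -m handwheel '0.05 0 0.05 0;0.1 0 0.05 0;0.15 0 0.05 0;0.2 0 0.05 0;0.25 0 0.05 0'>/dev/null; python3 lean.py;python3 -m handwheel '0.04 0 0 0;0.08 0 0 0;0.12 0 0 0;0.16 0 0 0;0.2 0 0 0;0.2 0 0 0'>/dev/null; python3 lean.py
```

```text
socket 441.83 211.05 head vx,vy 0.05 0.31 lean 0.1 nose(z118) vx,vy -0.06 -0.39
t 32.475 TCP vx,vy 3.75 0.5 z 150.0 F vx,vy,z -2.4 1.7 -1.7
socket 442.07 210.02 head vx,vy -1.86 0.18 lean -3.1 nose(z118) vx,vy 2.28 -0.22
t 33.275 TCP vx,vy 2.18 0.49 z 150.52 F vx,vy,z -0.4 -0.3 1.7
```

```bash
python3 -m handwheel '-0.1 0 -0.1 0;-0.25 0 -0.1 0;-0.32 0 -0.1 0;-0.32 0 0 0;-0.32 0 0.08 0'>/dev/null; python3 lean.py;python3 -m handwheel '0 0 0.1 0;0 0 0.1 0'>/dev/null; python3 lean.py
```

```text
socket 441.91 211.18 head vx,vy -0.2 0.44 lean -0.3 nose(z118) vx,vy 0.25 -0.55
t 33.95 TCP vx,vy 4.4 0.6 z 149.58 F vx,vy,z -4.0 0.5 0.2
socket 441.62 212.11 head vx,vy 0.77 0.37 lean 1.4 nose(z118) vx,vy -1.01 -0.48
t 34.25 TCP vx,vy 4.63 0.65 z 148.46 F vx,vy,z -5.5 0.8 2.6
```

The nose is sinking under light force (z 148.5, against about 150.2 on the leg). I'll keep going down gently.

```bash
python3 -m handwheel '0 0 0.1 0;0 0 0.2 0;0 0 0.2 0'>/dev/null; python3 lean.py;python3 -m handwheel '-0.05 0 0.1 0;-0.05 0 0.2 0;-0.05 0 0.2 0'>/dev/null; python3 lean.py
```

```text
socket 441.38 213.14 head vx,vy 0.92 0.31 lean 1.7 nose(z118) vx,vy -1.28 -0.43
t 34.675 TCP vx,vy 4.77 0.68 z 146.45 F vx,vy,z -5.9 2.0 2.8
socket 441.1 214.24 head vx,vy 1.21 0.23 lean 2.4 nose(z118) vx,vy -1.81 -0.34
t 35.1 TCP vx,vy 5.06 0.62 z 144.42 F vx,vy,z -6.4 1.7 2.7
```

```bash
python3 -m handwheel '-0.02 0 0.1 0;-0.04 0 0.2 0;-0.04 0 0.25 0;-0.04 0 0.25 0'>/dev/null; python3 lean.py;python3 -m handwheel '0 0 0.1 0;0 0 0.1 0'>/dev/null; python3 lean.py
```

```text
socket 440.9 215.57 head vx,vy 1.51 0.33 lean 3.3 nose(z118) vx,vy -2.46 -0.54
t 35.65 TCP vx,vy 5.23 0.58 z 141.98 F vx,vy,z -8.5 1.0 5.9
socket 440.81 216.05 head vx,vy 1.53 0.33 lean 3.5 nose(z118) vx,vy -2.59 -0.55
t 35.95 TCP vx,vy 5.27 0.56 z 141.0 F vx,vy,z -8.1 0.6 6.5
```

```bash
python3 -m handwheel '0 0 0 0;0 0 0 0' 0.4; python3 -m handwheel '0 0 -2 0;0 0 -4 0;0.38 0 -4 0;0.38 0 -4 0'>/dev/null; python3 -m handwheel '0 0 0 0;0 0 0 0;0 0 0 0' 0; python3 lean.py; python3 - <<'E'
from h import *
c=camera("scene")
v=cv2.cvtColor(c["color"],cv2.COLOR_RGB2HSV)
h=v[195:235,425:465].astype(int);m=((h[:,:,1]>130)&(h[:,:,0]>17)&(h[:,:,0]<32)&(h[:,:,2]>70))
yy,xx=np.nonzero(m);print([(int(r+195),int(xx[yy==r].min()+425),int(xx[yy==r].max()+425)) for r in np.unique(yy)])
print([proj(c,[529.4,62.6,z]).round(1) for z in(163,174,186)])
E
```

```text
t: 36.2
position: [535.6, 60.5, 141.0]
orientation: [[-0.923, 0.384, 0.001], [0.384, 0.923, -0.0], [-0.001, -0.0, -1.0]]
force: [0.0, -0.3, 0.1]
gripper_width: 34.2
t: 37.08
position: [531.6, 62.2, 180.7]
orientation: [[-0.923, 0.384, -0.0], [0.384, 0.923, -0.0], [0.0, -0.0, -1.0]]
force: [0.2, 0.2, 0.2]
gripper_width: 0.0
socket 440.59 215.73 head vx,vy 47.74 5.07 lean 36.4 nose(z118) vx,vy -31.3 -3.33
t 37.125 TCP vx,vy 2.21 0.49 z 180.72 F vx,vy,z -0.3 -0.4 0.8
[(212, 436, 443), (213, 435, 445), (214, 434, 446), (215, 434, 447), (216, 434, 447), (217, 434, 447), (218, 434, 447), (219, 434, 446), (220, 434, 446), (221, 434, 445), (222, 434, 445), (223, 435, 444), (224, 436, 444), (225, 436, 442), (226, 436, 441), (227, 436, 441), (228, 437, 441)]
[array([438.8, 226.2]), array([439.8, 221. ]), array([440.9, 215.2])]
```

The bolt stays put by itself after release: socket at (440.6,215.7), against (440.9,215.2) predicted for a head stopped on the clip. Next is pressing with shut fingers.

```bash
python3 -m handwheel '0.1 0 1 0;0.1 0 1.7 0;0.1 0 1.9 0;0.1 0 1.9 0'|sed -n '1p;2p;4p'; python3 -m handwheel '0 0 0.1 0;0 0 0.1 0'|sed -n '1p;2p;4p'
```

```text
t: 37.67
position: [530.6, 62.6, 161.7]
force: [0.3, -0.2, -0.6]
t: 37.92
position: [530.8, 62.6, 161.0]
force: [1.2, -0.2, 0.4]
```

```bash
python3 -m handwheel '0 0 0.1 0;0 0 0.2 0;0 0 0.2 0'|sed -n '1p;2p;4p'; python3 -m handwheel '0 0 0.05 0;0 0 0.1 0;0 0 0.1 0'|sed -n '1p;2p;4p'; python3 -m handwheel '0 0 0.05 0;0 0 0.05 0'|sed -n '1p;2p;4p'; python3 lean.py
```

```text
t: 38.3
position: [530.8, 62.6, 158.9]
force: [-0.1, 0.5, 1.1]
t: 38.67
position: [530.8, 62.6, 157.9]
force: [0.7, -0.1, 1.5]
t: 38.92
position: [530.6, 62.6, 157.2]
force: [0.5, -0.1, 1.1]
t 38.975 TCP vx,vy 1.08 0.49 z 157.24 F vx,vy,z 0.6 -0.1 0.8
```

```bash
python3 -m handwheel '0 0 0.1 0;0 0 0.15 0;0 0 0.15 0'|sed -n '1p;2p;4p'; python3 -m handwheel '0 0 0.1 0;0 0 0.15 0;0 0 0.15 0'|sed -n '1p;2p;4p'; python3 - <<'E'
from h import *
c=camera("scene")
h=cv2.cvtColor(c["color"],cv2.COLOR_RGB2HSV)[195:235,425:465].astype(int);m=((h[:,:,1]>130)&(h[:,:,0]>17)&(h[:,:,0]<32)&(h[:,:,2]>70))
yy,xx=np.nonzero(m);print([(int(r+195),int(xx[yy==r].min()+425),int(xx[yy==r].max()+425)) for r in np.unique(yy)])
E
```

```text
t: 39.35
position: [530.7, 62.6, 155.8]
force: [0.5, -1.2, 2.3]
t: 39.72
position: [530.6, 62.6, 154.2]
force: [0.4, 0.0, 0.0]
[(217, 434, 434), (218, 434, 434), (220, 445, 446), (221, 434, 445), (222, 434, 445), (223, 434, 444), (224, 434, 444), (225, 434, 444), (226, 435, 443), (227, 436, 442), (228, 437, 441)]
```

```bash
python3 -m handwheel '0 0 0.1 0;0 0 0.1 0'|sed -n '1p;2p;4p'; python3 -m handwheel '0 0 0.1 0;0 0 0.1 0'|sed -n '1p;2p;4p';python3 -m handwheel '0 0 0.1 0;0 0 0.1 0'|sed -n '1p;2p;4p'
```

```text
t: 40.02
position: [530.6, 62.6, 153.2]
force: [-0.5, 0.4, 0.2]
t: 40.28
position: [530.6, 62.6, 152.3]
force: [0.6, -0.4, 0.9]
t: 40.52
position: [530.6, 62.6, 151.2]
force: [1.0, 0.7, 0.9]
```

```bash
python3 - <<'E'
from h import *
def st(tag):
    c=camera("scene");s=observe()
    h=cv2.cvtColor(c["color"],cv2.COLOR_RGB2HSV)[195:235,425:465].astype(int);m=((h[:,:,1]>130)&(h[:,:,0]>17)&(h[:,:,0]<32)&(h[:,:,2]>70))
    yy,xx=np.nonzero(m);print(tag,s["t"],[(int(r+195),int(xx[yy==r].min()+425),int(xx[yy==r].max()+425)) for r in np.unique(yy)])
    for r in range(205,226,1):print(r,' '.join('%3d'%x for x in cv2.cvtColor(c["color"],cv2.COLOR_RGB2GRAY)[r,430:452]))
st("down")
E
python3 -m handwheel '0 0 -3 0;0 0 -5 0;0 0 -5 0' >/dev/null; python3 lean.py; python3 - <<'E'
from h import *
c=camera("scene")
h=cv2.cvtColor(c["color"],cv2.COLOR_RGB2HSV)[195:235,425:465].astype(int);m=((h[:,:,1]>130)&(h[:,:,0]>17)&(h[:,:,0]<32)&(h[:,:,2]>70))
yy,xx=np.nonzero(m);print([(int(r+195),int(xx[yy==r].min()+425),int(xx[yy==r].max()+425)) for r in np.unique(yy)])
E
```

```text
down 40.575 [(221, 445, 445), (222, 445, 445), (223, 434, 445), (224, 434, 444), (225, 434, 444), (226, 434, 444), (227, 435, 443), (228, 436, 443)]
205 115 114 108  83  44  37  37  69 107 118 127  95  55  80 105  70  47  38  35  37  36  41
206 116 117 110  72  40  37  44  78 118 122 115  72  62 103 126 111  78  43  33  37  38  41
207 114 114 107  63  37  34  49  86 116 118 110  60  63 105 123 121  96  47  33  33  36  49
208 113 111 104  54  36  35  57  96 117 119 102  52  63 109 118 116  90  42  32  37  37  53
209 112 110  96  50  38  36  60 102 118 115  90  50  71 115 118 115  80  47  35  36  37  58
210 110 109  87  47  41  39  67 111 120 112  82  48  77 116 119 112  66  40  34  35  41  65
211 113 109  82  47  39  46  74 116 119 112  64  49  88 119 118 108  56  37  39  33  45  71
212 114 107  72  43  39  46  81 116 119 109  58  58 103 118 116 101  49  39  38  35  48  80
213 113 107  63  43  38  55  89 117 118 100  51  65 108 119 113  91  43  35  36  34  52  92
214 112 101  59  35  38  58  96 118 116  95  47  70 116 118 114  83  43  37  37  41  61 103
215 111 101  51  35  39  62 103
[... 662 characters left out ...]
19 121 119 125 131 128 128 140 139 135 135
223 143 145 139 110 103 108 112 118 107  94 105 118 118 121 127 126 132 141 143 143 142 143
224 144 143 135 107 105 108 113 118 121 114 113 116 117 120 116 119 134 141 143 141 142 142
225 145 143 138 105 107 111 112 116 118 117 118 117 117 116 114 116 138 143 142 143 143 143
socket 439.74 219.74 head vx,vy 80.66 8.59 lean 43.4 nose(z118) vx,vy -40.15 -4.28
t 41.0 TCP vx,vy 1.32 0.58 z 201.27 F vx,vy,z -1.6 0.5 -0.4
[(215, 440, 440), (216, 435, 443), (217, 434, 444), (218, 435, 445), (219, 434, 446), (220, 434, 446), (221, 434, 445), (222, 434, 445), (223, 434, 445), (224, 434, 444), (225, 434, 444), (226, 434, 444), (227, 435, 443), (228, 436, 443)]
```

```bash
python3 -m handwheel '0 0 3 0;0 0 4.8 0;0 0 5.05 0;0 0 5.15 0;0 0 5.15 0'|sed -n '1p;2p;4p'; python3 -m handwheel '0 0 0.1 0;0 0 0.1 0'|sed -n '1p;2p;4p';python3 -m handwheel '0 0 0.1 0;0 0 0.1 0'|sed -n '1p;2p;4p'
```

```text
t: 41.68
position: [530.9, 62.6, 150.3]
force: [0.1, 0.1, 0.2]
t: 41.92
position: [530.9, 62.6, 149.1]
force: [0.3, -0.1, 0.9]
t: 42.18
position: [531.1, 62.6, 148.8]
force: [-2.4, -0.3, 11.7]
```

```bash
python3 -m handwheel '0 0 0.1 0;0 0 0.1 0'|sed -n '1p;2p;4p';python3 -m handwheel '0 0 0.08 0;0 0 0.08 0'|sed -n '1p;2p;4p'; python3 -m handwheel '0 0 -3 0;0 0 -6 0;0 0 -8 0;0 0 -8 0' >/dev/null; python3 lean.py; python3 - <<'E'
from h import *
c=camera("scene")
print([(z,a,proj(c,np.array([529.4,62.6,z])+a*np.array([.923,-.385,0])).round(2)) for z in(175,178) for a in(0,1,2)])
h=cv2.cvtColor(c["color"],cv2.COLOR_RGB2HSV)[195:240,425:465].astype(int);m=((h[:,:,1]>130)&(h[:,:,0]>17)&(h[:,:,0]<32)&(h[:,:,2]>70))
yy,xx=np.nonzero(m);print([(int(r+195),int(xx[yy==r].min()+425),int(xx[yy==r].max()+425)) for r in np.unique(yy)])
t=camera("top");h=cv2.cvtColor(t["color"],cv2.COLOR_RGB2HSV)[235:262,205:240].astype(int);m=((h[:,:,1]>110)&(h[:,:,0]>17)&(h[:,:,0]<32)&(h[:,:,2]>60))
yy,xx=np.nonzero(m);print(len(yy), (xx.min()+205,xx.max()+205,yy.min()+235,yy.max()+235) if len(yy) else 0)
E
```

```text
t: 42.42
position: [531.1, 62.6, 148.6]
force: [-6.1, 0.2, 23.8]
t: 42.68
position: [531.2, 62.6, 148.6]
force: [-9.3, 0.4, 33.1]
socket 439.45 220.43 head vx,vy 110.86 11.76 lean 45.2 nose(z118) vx,vy -42.8 -4.54
t 43.225 TCP vx,vy 1.36 0.59 z 225.99 F vx,vy,z 0.1 -0.3 -0.6
[(175, 0, array([439.88, 220.52])), (175, 1, array([439.74, 220.91])), (175, 2, array([439.59, 221.31])), (178, 0, array([440.15, 219.08])), (178, 1, array([440.  , 219.47])), (178, 2, array([439.86, 219.87]))]
[(216, 438, 438), (217, 435, 442), (218, 435, 444), (219, 435, 445), (220, 434, 445), (221, 434, 445), (222, 434, 445), (223, 434, 445), (224, 434, 444), (225, 433, 444), (226, 433, 444), (227, 434, 444), (228, 435, 443), (229, 436, 443)]
0 0
```

The bolt seats hard: 33 N with no movement at z 148.6, and the socket at (439.45,220.43) against (439.9,220.5) predicted for flush. I'll withdraw and verify in both views.

```bash
python3 -m handwheel '0 -5 0 0;0 -10 0 0;0 -16 0 0;0 -22 0 0;0 -28 0 0;0 -28 0 0' |sed -n '1p;2p'; python3 - <<'E'
from h import *
t=camera("top");c=camera("scene")
for n,k in(("s",c),("t",t)):cv2.imwrite(f"pics/{n}12.png",k["color"][:,:,::-1])
vx=np.array([.923,-.385,0]);vy=np.array([.385,.923,0])
def ell(k,m,o,z,H,tag):
    cs=max(cv2.findContours(m.astype(np.uint8),0,1)[0],key=cv2.contourArea);e=cv2.fitEllipse(cv2.convexHull(cs));u=np.array(e[0])+o;d=onz(k,*u,z)-H
    print(tag,u.round(2),np.round(e[1],1),"vx %.2f vy %.2f"%(d@vx,d@vy))
Ht=np.array([529.9,62.7,0])
h=cv2.cvtColor(t["color"],cv2.COLOR_RGB2HSV)[235:265,205:240].astype(int)
ell(t,(h[:,:,1]>100)&(h[:,:,0]>14)&(h[:,:,0]<34)&(h[:,:,2]>60),[205,235],175,Ht,"head top")
h0=cv2.cvtColor(cv2.imread("pics/top0.png"),cv2.COLOR_BGR2HSV)
h=cv2.cvtColor(t["color"],cv2.COLOR_RGB2HSV)
g=h[220:275,195:250].astype(int)
# tyre outer circle: dark pixels on the -vy side, fit circle radius fixed
from scipy.optimize import least_squares
m=(g[:,:,2]<45)
# outermost dark point per direction from the hole
pts=[]
cen=np.array([221.9,249.0])
for a in np.radians(np.arange(-80,81,5)):
    dirw=-vy*np.cos(a)+vx*np.sin(a);prev=None
    rs=np.arange(24,42,.25);vals=[]
    for r in rs:
        u,v=proj(t,np.array([529.9,62.7,151])+r*dirw);vals.append(cv2.getRectSubPix(h[:,:,2],(1,1),(float(u),float(v)))[0,0])
    vals=np.array(vals,float);dk=np.where(vals<55)[0]
    if len(dk):pts.append((np.degrees(a),rs[dk[0]],rs[dk[-1]]))
print(pts[::2])
# scene head
h=cv2.cvtColor(c["color"],cv2.COLOR_RGB2HSV)[205:240,425:460].astype(int);m=((h[:,:,1]>130)&(h[:,:,0]>17)&(h[:,:,0]<32)&(h[:,:,2]>70))
yy,xx=np.nonzero(m);print([(int(r+205),int(xx[yy==r].min()+425),int(xx[yy==r].max()+425)) for r in np.unique(yy)])
E
```

```text
t: 44.08
position: [421.6, -198.9, 225.2]
head top [220.15 248.18] [11.6 13.1] vx 0.11 vy -1.06
[(np.float64(-80.0), np.float64(26.25), np.float64(27.25)), (np.float64(-70.0), np.float64(26.5), np.float64(27.0)), (np.float64(-59.99999999999999), np.float64(26.75), np.float64(27.25)), (np.float64(-50.0), np.float64(26.75), np.float64(33.5)), (np.float64(-40.0), np.float64(32.75), np.float64(34.5)), (np.float64(-29.999999999999996), np.float64(27.5), np.float64(41.75)), (np.float64(-20.0), np.float64(27.75), np.float64(40.75)), (np.float64(-10.0), np.float64(28.0), np.float64(40.25)), (np.float64(0.0), np.float64(28.25), np.float64(40.25)), (np.float64(10.0), np.float64(28.75), np.float64(41.75)), (np.float64(20.0), np.float64(29.0), np.float64(41.75)), (np.float64(29.999999999999996), np.float64(29.5), np.float64(41.75)), (np.float64(40.0), np.float64(29.75), np.float64(38.25)), (np.float64(50.0), np.float64(30.25), np.float64(38.0)), (np.float64(59.99999999999999), np.float64(30.25), np.float64(31.25)), (np.float64(70.0), np.float64(30.75), np.float64(31.25)), (np.float64(80.0), np.float64(30.5), np.float64(31.25))]
[(216, 436, 441), (217, 435, 443), (218, 435, 445), (219, 435, 446), (220, 434, 446), (221, 434, 445), (222, 434, 445), (223, 434, 444), (224, 434, 444), (225, 434, 444), (226, 434, 444), (227, 434, 443), (228, 435, 443), (229, 436, 442)]
```

```bash
python3 - <<'E'
from h import *
t=camera("top");c=camera("scene")
def sock(k,x,y,w,hh):
    h=cv2.cvtColor(k["color"],cv2.COLOR_RGB2HSV)[y:y+hh,x:x+w,2].astype(float);W=np.clip(95-h,0,60);yy,xx=np.mgrid[:hh,:w];return (W*xx).sum()/W.sum()+x,(W*yy).sum()/W.sum()+y,W.max()
a=sock(t,217,245,7,7);b=sock(c,436,217,8,7);print(a,b)
P=tri(ray(t,*a[:2]),ray(c,*b[:2]));vx=np.array([.923,-.385,0]);vy=np.array([.385,.923,0]);d=P-[529.6,62.6,0];print("head top",P.round(1),"vx,vy",d@vx,d@vy)
print("reference hole tri z was 163.6 for 163")
d0=cv2.absdiff(cv2.imread("pics/top0.png"),t["color"][:,:,::-1].copy()).max(2)
for n,(x,y,w,h) in dict(spanner=(155,155,95,50),rack_left=(303,190,85,45),tin=(450,252,46,44)).items():print(n,"changed px",int((d0[y:y+h,x:x+w]>60).sum()))
s=observe();print(s["t"],s["force"].round(1))
E
```

```text
(np.float64(219.3575297941495), np.float64(247.93066088840737), np.float64(59.0)) (np.float64(439.43243243243245), np.float64(220.6), np.float64(39.0))
head top [529.9  62.3 175.4] vx,vy 0.426703176930303 -0.15675744165320618
reference hole tri z was 163.6 for 163
spanner changed px 0
rack_left changed px 1
tin changed px 1710
44.275 [0.2 0.9 0.1]
```

```bash
python3 -c "
from cell import *
print(sign_off())"
```

```text
the job is handed in; nothing more can be done
None
```

The wheel is in the fork and the axle bolt is pressed through it with its head flush on the upper leg. I handed the job in at about 44 s of the 67 s allowed. No verdict was reported.

**What I did**
- **Wheel:** the first grip missed. The fingertips stand about 24 mm behind the stated TCP, so the fingers closed on top of the wheel with 63 N. I went 28 mm lower, gripped it, slid it in between the legs without contact and released it.
- **Bolt:** I took the brass bolt from the rack, brought it nearly upright with its nose still in the rack hole, and fed it through the upper leg and hub. I then leaned it until the nose dropped into the lower hole and pressed it home with the fingers shut.

**Last checks**
- **Head height:** the head top triangulates to z = 175.4 mm, where flush is 175.
- **Head position:** it is about 0.5 mm from the hole's centre.
- **Seating:** a 33 N push did not move it further.
- **Wheel:** it sits roughly 2 mm towards vice +x, inside the 6 mm allowed.
- **Other tools:** nothing changed in the picture around the spanner or the part of the rack with the punch and screwdriver.

**What disagreed or stayed unconfirmed**
- **Lower hole side:** the first picture suggested about +3 mm in x, but the nose dropped in with the lean reading as the -x side. The wheel's final position points to +x again, so that lean reading is not reliable.
- **Final lean:** I did not measure it. The last reading, about 3.5°, was taken before the final press.
- **Clip:** I never saw its 12 N push clearly, because force is only read at the end of each move.
- **Tin:** the picture around it did change. I put that down to the arm covering it, since the arm never worked near it, but I did not confirm it.

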